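# Dock the label feed tray and load its rolls

## Robot

A 6-joint arm with a two-finger parallel gripper is mounted at the origin on the work surface; the furniture and walls round the work are solid. World frame = base frame: x ahead of the robot, y to its left, z up, the work surface at z = 0. Lengths are in m, angles in rad, forces in N, time in s.
With the tool pointing down it reaches from about 0.225 to 0.875 m from the base axis. Payload 3.4 kg.
Tool frame: the origin (TCP) lies at the very end of the fingers, on their centre line; the grasp point (between the pads) lies 19 mm behind it; z points along the fingers, x is the direction in which the jaws open and shut, and the axes are right-handed (so a half turn about z gives the same grasp; the last joint's range is limited). The gripper opens to 85 mm and grips with 20 to 120 N. Pads are 22 mm wide; open, the fingers measure 114 mm over their backs; the gripper's body (76 mm by 85 mm) begins 54 mm behind the grasp point. The pads swing forward as they close: fully open they stand 13 mm farther back than shut.
Start: joints at [1, 0.276, 1.505, -0, 1.361, -0.121], TCP at [0.25, 0.518, 0.231] pointing down, gripper open.
Joint ranges: [-2.89, 2.89], [-0.75, 2.08], [0.22, 2.7], [-1.18, 4.32], [0.11, 2.71], [-2.7, 2.7]. Speed limits (rad/s): [2.57, 2.57, 3.14, 3.14, 3.14, 3.14].

## Interface

Orientations are given as a unit quaternion [w, x, y, z].
In Python, from rig import manip gives the robot as it stands.
- The arm moves only by the tool carry_out, never from a script. Its argument "series" is a list of rows, each a list of 2 entries, a list of its own where there are three numbers: the shift along the tool's x, y, z in mm, then the turn about the tool's z in degrees. A call has 1 to 10 rows; each row shifts and turns the pose as measured when the row begins, along the tool's axes as they then stand; what a row does not reach is not made up. A row lasts 1/12 s, in which the tool goes at most 41.7 mm and 7.16 degrees, less where a joint would pass 70% of its speed; a pose out of reach is approached as far as the arm can. A call is refused whole if a number of a shift passes 41.7 or a number of a turn 7.16, either way. A call with a gripper value outside its range is refused whole. "fingers" is the finger opening in mm, from 0 to 85.4, set as the call begins (left out, the last holds). The fingers move at their own pace and stop on an object; "squeeze" is the grip in N (left out, the last holds). Time passes only in rows, so rows that do not move let the fingers close. It gives the time, the measured TCP pose, the force and the opening at its end, in the units of the state.
- manip.get_state(): the state, without advancing time (a new reading comes with each control period).
- manip.get_image(name): name is "scene" or "top" or "wrist"; returns a dict with "frame" (480x640x3 uint8, blue, green, red), "K" (3x3 intrinsics, pixels), "rvec" (rotation vector, rad) and "tvec" (3), from world to camera coordinates, as OpenCV has them; the wrist camera has in their place "mount" (4x4, takes a point from camera to tool coordinates, whose origin is the TCP and whose axes are the tool frame's). Camera axes: x right, y down, z forward; pixel columns grow to the right and rows downward; lengths in m; the calibration is good to about 2 mm. A picture is of the moment at which its call begins: read the wrist's pose just before it. There is no depth.
- manip.sign_off(): hands the job in, once; it reports no verdict.
The state is a dict: "clock": time; "qpos": joint angles; "qd": joint speeds; "effort": joint torques, N m; "position": TCP position; "ee_rot": TCP orientation; "contact_force": force on the tool from outside, world axes, zero at the start; "moment": the same for the moment, N m; "width": finger opening in m.
Only numpy, scipy, OpenCV 4.12 (cv2) and the standard library are available. Lean on these libraries where they do the work, as an engineer would, in place of code of your own. Each camera call takes 0.05 s, during which the arm holds its last target. There are 200 camera calls.

## Task

First push the empty sloping feed tray fully home into the metal corner on the worktop, its far long side flat on the long fence and its low end flat on the short end stop. Then load every label roll that is there into it, standing flat on the lane floor, the wide rolls in the wide lane and the slim rolls in the narrow lane, and slide each one down the slope until it rests against the back stop or against the roll in front of it. Leave the tray fully home, and leave the brass weight where it stands.

Things in the scene. Friction and masses are not known exactly. Their poses are not given: they have to be found in the camera images.
- stop_corner: Fixed corner of two aluminium bars 22 mm high, on the worktop: long fence on the far side, inner face at x = +74 mm of this frame; short end stop on the robot's right, inner face at y = -125 mm (bar from x = -65 to 65 mm). Origin on the worktop. The tray is fully home when its frame coincides with this one: far long side flat on the fence, low end flat on the end stop.
- feed_tray: Loose sloping tray, 148 (x) x 250 mm (y), 0.8 to 1 kg: plywood base 20 mm thick, on it a grey two-lane trough rising at 12 degrees towards +y. Origin at the centre of its underside, +x to the fence, z up. Too wide to grip: push it (slides at 4 to 7 N). Starts 25 to 50 mm short of the fence, 30 to 50 mm short of the end stop, turned up to 8 degrees.
- tray_near_side (a point): Push point on the tray's near long side (x = -74 mm), at mid-length, 25 mm above the worktop. The side is a flush upright face, from the worktop to the trough wall's top, 70 mm up here and 95 mm up at the high end; on the low half (y < 0) there is a gap between base and trough. Axes as the tray's.
- tray_high_end (a point): Push point at the middle of the tray's high end (y = +125 mm), 45 mm above the worktop: a flat upright face from the worktop to 68 mm up; the trough's side walls rise to 95 mm behind it. Axes as the tray's.
- wide_lane (a point): Wide lane of the tray (76 mm wide, near side): point on its floor, mid-width, at the foot of the back stop (plate at the low end, square to the floor, 28 mm high). y axis: up the slope along the floor; z: square to the floor. Lane 236 mm long, open at the top end; side walls and divider 18 mm high. The floor is grippy: a roll stays where it is set and slides only when pushed.
- narrow_lane (a point): The same for the narrow lane (56 mm wide, on the fence side, beside the wide one): same floor, same back stop, same axes.
- wide_roll_0_center (a point): Centre (half-way up) of a wide roll of white labels: an upright cylinder 66 mm in diameter and 40 mm high with a core hole in its top, z along its axis, 80 to 170 g. It stands on the worktop at the start. May be absent.
- wide_roll_1_center (a point): Centre (half-way up) of a wide roll of white labels: an upright cylinder 66 mm in diameter and 40 mm high with a core hole in its top, z along its axis, 80 to 170 g. It stands on the worktop at the start. May be absent.
- wide_roll_2_center (a point): Centre (half-way up) of a wide roll of white labels: an upright cylinder 66 mm in diameter and 40 mm high with a core hole in its top, z along its axis, 80 to 170 g. It stands on the worktop at the start. May be absent.
- slim_roll_0_center (a point): Centre (half-way up) of a slim roll of white labels: an upright cylinder 46 mm in diameter and 40 mm high with a core hole in its top, z along its axis, 55 to 100 g. It stands on the worktop at the start. May be absent.
- slim_roll_1_center (a point): Centre (half-way up) of a slim roll of white labels: an upright cylinder 46 mm in diameter and 40 mm high with a core hole in its top, z along its axis, 55 to 100 g. It stands on the worktop at the start. May be absent.
- weight_500: Bystander: brass scale weight, 38 mm in diameter, 45 mm high, standing among the rolls. Origin at the centre of its underside.
Things that resemble listed ones, but are neither listed nor needed, are in the scene too. What is shaped like the part that bears slim_roll_1_center but green or pink is not meant.

How it is judged:
On the way:
1. the tray is fully home in the corner (within 4 mm of both stops, square to 1.5 degrees) while all rolls are still off it (x of feed_tray in the frame of stop_corner between -0.004 and 0.004 m and y of feed_tray in the frame of stop_corner between -0.004 and 0.004 m and height (world z) of feed_tray below 0.004 m and angle between feed_tray's own z axis and vertical below 0.03 rad and angle between the y axis of feed_tray and the y axis of stop_corner, either way round below 0.026 rad and height (world z) of each of wide_roll_0_center, wide_roll_1_center, wide_roll_2_center, slim_roll_0_center, slim_roll_1_center below 0.038 m), for 0.2 s.
At the end, for the whole second after the job is handed in: Tray home in the corner: within 5 mm of both stops, square to 1.7 degrees. Every roll present in the lane of its size, flat on the lane floor (4 mm, 0.08 rad), at rest, touching (gap under 4 mm) the back stop or the roll in front, so that each row starts at the stop without gaps (x of feed_tray in the frame of stop_corner between -0.005 and 0.005 m and y of feed_tray in the frame of stop_corner between -0.005 and 0.005 m and height (world z) of feed_tray below 0.004 m and angle between feed_tray's own z axis and vertical below 0.03 rad and angle between the y axis of feed_tray and the y axis of stop_corner, either way round below 0.03 rad and y of any of wide_roll_0_center, wide_roll_1_center, wide_roll_2_center in the frame of wide_lane below 0.037 m and x of wide_roll_0_center in the frame of wide_lane between -0.01 and 0.01 m and z of wide_roll_0_center in the frame of wide_lane between 0.015 and 0.024 m and angle between the z axis of each of wide_roll_0, wide_roll_1, wide_roll_2 and the z axis of wide_lane, either way round below 0.08 rad and y of each of wide_roll_0_center, wide_roll_1_center, wide_roll_2_center in the frame of wide_lane above 0.027 m and linear speed of each of wide_roll_0, wide_roll_1, wide_roll_2, slim_roll_0, slim_roll_1, feed_tray below 0.01 m/s and (y of wide_roll_0_center in the frame of wide_lane below 0.037 m or (distance between wide_roll_0_center and wide_roll_1_center below 0.07 m and y of wide_roll_1_center in the frame of wide_lane below 0.107 m) or (distance between wide_roll_0_center and wide_roll_2_center below 0.07 m and y of wide_roll_2_center in the frame of wide_lane below 0.107 m)) and x of wide_roll_1_center in the frame of wide_lane between -0.01 and 0.01 m and z of wide_roll_1_center in the frame of wide_lane between 0.015 and 0.024 m and (y of wide_roll_1_center in the frame of wide_lane below 0.037 m or (distance between wide_roll_1_center and wide_roll_0_center below 0.07 m and y of wide_roll_0_center in the frame of wide_lane below 0.107 m) or (distance between wide_roll_1_center and wide_roll_2_center below 0.07 m and y of wide_roll_2_center in the frame of wide_lane below 0.107 m)) and x of wide_roll_2_center in the frame of wide_lane between -0.01 and 0.01 m and z of wide_roll_2_center in the frame of wide_lane between 0.015 and 0.024 m and (y of wide_roll_2_center in the frame of wide_lane below 0.037 m or (distance between wide_roll_2_center and wide_roll_0_center below 0.07 m and y of wide_roll_0_center in the frame of wide_lane below 0.107 m) or (distance between wide_roll_2_center and wide_roll_1_center below 0.07 m and y of wide_roll_1_center in the frame of wide_lane below 0.107 m)) and y of any of slim_roll_0_center, slim_roll_1_center in the frame of narrow_lane below 0.027 m and x of slim_roll_0_center in the frame of narrow_lane between -0.01 and 0.01 m and z of slim_roll_0_center in the frame of narrow_lane between 0.015 and 0.024 m and angle between the z axis of each of slim_roll_0, slim_roll_1 and the z axis of narrow_lane, either way round below 0.08 rad and y of each of slim_roll_0_center, slim_roll_1_center in the frame of narrow_lane above 0.017 m and (y of slim_roll_0_center in the frame of narrow_lane below 0.027 m or (distance between slim_roll_0_center and slim_roll_1_center below 0.05 m and y of slim_roll_1_center in the frame of narrow_lane below 0.077 m)) and x of slim_roll_1_center in the frame of narrow_lane between -0.01 and 0.01 m and z of slim_roll_1_center in the frame of narrow_lane between 0.015 and 0.024 m and (y of slim_roll_1_center in the frame of narrow_lane below 0.027 m or (distance between slim_roll_1_center and slim_roll_0_center below 0.05 m and y of slim_roll_0_center in the frame of narrow_lane below 0.077 m))).
It fails at once if the brass weight has been pushed more than 4 cm or knocked over (distance of weight_500 from where it was at the start of the episode above 0.04 m or angle between weight_500's own z axis and vertical above 0.6 rad).
Of wide_roll_0, wide_roll_1, wide_roll_2, slim_roll_0, slim_roll_1 only 3 to 5 are there at a start; the rules pass over those that are not, and their reading is None.
At some moment in a run one of wide_roll_0, wide_roll_1, wide_roll_2, slim_roll_0, slim_roll_1 may be knocked a few centimetres aside while the robot is not near it.
Once in a run the grip may slacken for a moment while it holds something.
It also fails if it takes over 210 s, if anything falls off the work surface, if the arm or the gripper's body presses on something with over 40 N, if the wrist force passes 120 N, or if a joint passes its speed limit or range.

## Working session

There is one attempt and no reset: what is moved stays moved. The work goes in short steps, Python scripts to look and compute and a tool call to move; the robot and the scene stay as the last step left them, time stands still between calls to the robot, and variables do not carry over. Pictures are saved under pics/ and viewed, about 12 in all and at most 16, crops included, and the job is handed in when it is done.

Besides the shell and the picture viewer there is one more tool, called after "Call:" as name(argument=value, ...) on one line, values as JSON. carry_out: Moves the arm, as the interface text tells. Its arguments: {"type":"object","properties":{"series":{"type":"array","items":{"type":"array"}},"fingers":{"type":"number"},"squeeze":{"type":"number"}},"required":["series"]}

```bash
ls; mkdir -p pics
python3 - <<'E'
from rig import manip
import cv2,numpy as np
s=manip.get_state();print(s)
for n in ("top","scene"):
    d=manip.get_image(n);cv2.imwrite(f"pics/{n}0.png",d["frame"]);R=cv2.Rodrigues(np.array(d["rvec"]))[0];print(n,d["K"],-R.T@np.array(d["tvec"]).ravel(),R)
d=manip.get_image("wrist");print(d["mount"],d["K"])
E
```

```text
pics
{'clock': 0.0, 'qpos': array([ 1.00000128e+00,  2.76631364e-01,  1.50610708e+00, -1.27249188e-05,
        1.36069078e+00, -1.20989098e-01]), 'qd': array([-0.00041567, -0.00216868, -0.00114632,  0.00042562, -0.00015101,
        0.00058906]), 'effort': array([-1.64764631e-03, -4.16771579e+01, -2.45809346e+01, -5.41062832e-05,
        1.11685271e-02, -4.85046303e-05]), 'position': array([0.24973083, 0.51737228, 0.23042934]), 'ee_rot': array([ 3.96354815e-04,  8.46990905e-01,  5.31606587e-01, -8.28368676e-04]), 'contact_force': array([-0.13917773,  0.31530401, -0.10239069]), 'moment': array([-0.04725202, -0.01473997,  0.00968433]), 'width': 0.08533162529412822}
top [[485.12838102   0.         318.12592064]
 [  0.         485.12838102 234.32445512]
 [  0.           0.           1.        ]] [0.40307407 0.12903029 1.13999294] [[ 0.01559746 -0.99957355  0.02468685]
 [-0.99754617 -0.01724168 -0.06785544]
 [ 0.06825214 -0.0235679  -0.99738969]]
scene [[573.73882527   0.         321.02179892]
 [  0.         573.73882527 234.46358755]
 [  0.           0.           1.        ]] [ 0.02161484 -0.78583233  1.32639483] [[ 0.90574966 -0.42356599  0.01447079]
 [-0.32090591 -0.70772523 -0.62940003]
 [ 0.27683378  0.5654351  -0.77694672]]
[[ 9.99999895e-01  1.73400066e-04 -4.24602587e-04 -9.88395735e-04]
 [-3.98012074e-05  9.55093253e-01  2.96305377e-01 -7.57750565e-02]
 [ 4.56914438e-04 -2.96305329e-01  9.55093159e-01 -1.42671292e-01]
 [ 0.00000000e+00  0.00000000e+00  0.00000000e+00  1.00000000e+00]] [[382.08344601   0.         326.02732849]
 [  0.         382.08344601 244.58709235]
 [  0.           0.           1.        ]]
```

View pics/top0.png

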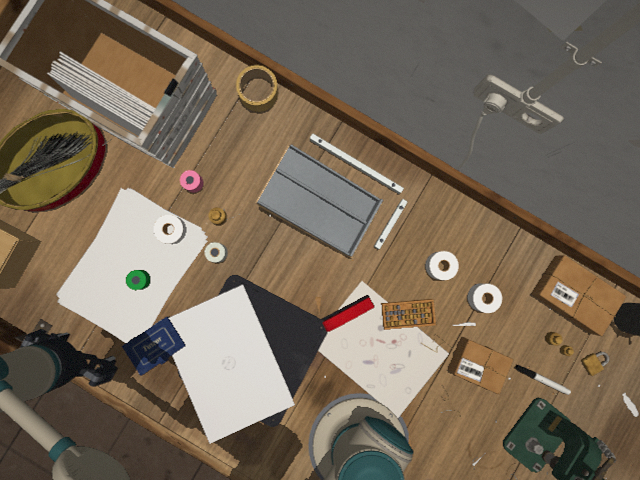

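View pics/scene0.png

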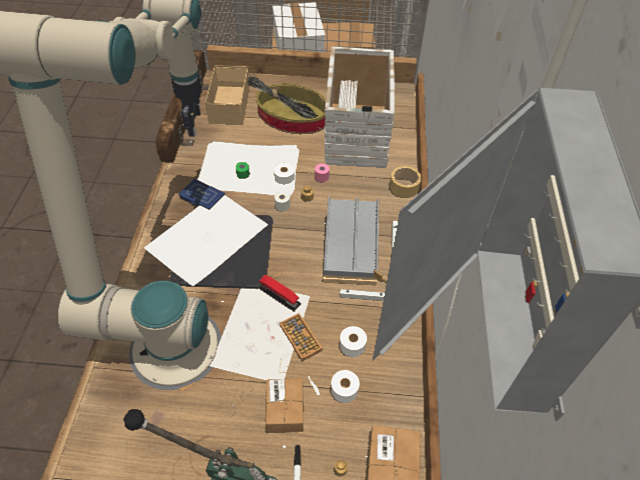

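Top view: the tray is at (320,200), its high end upper-left. The fence is at (357,163) and the end stop at (390,225). White wide candidates are at (169,229), (442,265) and (486,298), and the white slim is at (215,252). Lookalikes to ignore: pink (190,181), green (138,280), the tape ring (257,88) and small brass weights (553,338) and (567,350). The bystander weight is at (217,215).

```bash
cat > h.py <<'E'
import cv2,numpy as np
from rig import manip
def cast(d,uv,z,T=None):
    uv=np.asarray(uv,float).reshape(-1,2)
    r=np.c_[uv,np.ones(len(uv))]@np.linalg.inv(d["K"]).T
    if T is None:
        R=cv2.Rodrigues(np.array(d["rvec"]))[0];o=-R.T@np.array(d["tvec"]).ravel();r=r@R
    else: o=T[:3,3];r=r@T[:3,:3].T
    return o+r*((z-o[2])/r[:,2])[:,None]
def proj(d,P):
    P=np.asarray(P,float).reshape(-1,3)
    return cv2.projectPoints(P,np.array(d["rvec"],float),np.array(d["tvec"],float),d["K"],None)[0].reshape(-1,2)
def tool(s):
    w,x,y,z=s["ee_rot"];from scipy.spatial.transform import Rotation as Q
    T=np.eye(4);T[:3,:3]=Q.from_quat([x,y,z,w]).as_matrix();T[:3,3]=s["position"];return T
def wrist():
    s=manip.get_state();d=manip.get_image("wrist");return d,tool(s)@np.array(d["mount"]),s
E
python3 - <<'E'
from h import *
d=manip.get_image("top");f=d["frame"]
h=cv2.cvtColor(f,cv2.COLOR_BGR2HSV)
m=((h[...,1]<40)&(h[...,2]>190)).astype(np.uint8)*255
for n,(a,b,c,e) in {"fence":(300,128,412,200),"stop":(368,195,412,255)}.items():
    k=np.zeros_like(m);k[b:e,a:c]=m[b:e,a:c]
    if n=="stop":k[:205,:]=k[:205,:]*0+ np.where(np.arange(640)[None]<410,k[:205,:],0)
    cs=max(cv2.findContours(k,0,2)[0],key=cv2.contourArea)
    w=cast(d,cs.reshape(-1,2),0.022)[:,:2].astype(np.float32)
    r=cv2.minAreaRect(w);print(n,r,"\n",cv2.boxPoints(r).round(4).tolist())
mg=((h[...,1]<60)&(h[...,2]<185)&(h[...,2]>90)).astype(np.uint8)*255
k=np.zeros_like(mg);k[138:262,250:388]=mg[138:262,250:388]
cs=max(cv2.findContours(k,0,2)[0],key=cv2.contourArea)
print("tray px",cv2.approxPolyDP(cs,6,True).reshape(-1,2).tolist(),cv2.boxPoints(cv2.minAreaRect(cs)).tolist())
s=manip.get_image("scene")
for c in [(169,229),(442,265),(486,298),(215,252)]:
    x,y=c;g=f[y-24:y+24,x-24:x+24];p=cast(d,c,.04)[0];print(c,p.round(4),proj(s,p).round())
cr=lambda x,y,w=50:cv2.resize(f[y-w:y+w,x-w:x+w],(400,300)) if 0 else cv2.resize(f[y-37:y+38,x-50:x+50],(400,300),interpolation=2)
cv2.imwrite("pics/crop1.png",np.vstack([np.hstack([cr(190,235),cr(464,282)]),np.hstack([cr(320,200),cr(375,195)])]))
E
```

```text
fence ((0.6559882164001465, 0.027875319123268127), (0.22113573551177979, 0.011817296035587788), 59.82044219970703) 
 [[0.595300018787384, -0.06469999998807907], [0.6054999828338623, -0.07069999724626541], [0.71670001745224, 0.12049999833106995], [0.7064999938011169, 0.12639999389648438]]
stop ((0.5065666437149048, -0.0656420886516571), (0.012682069092988968, 0.08202007412910461), 59.817176818847656) 
 [[0.46790000796318054, -0.05050000175833702], [0.5388000011444092, -0.0917000025510788], [0.545199990272522, -0.08079999685287476], [0.47429999709129333, -0.039500001817941666]]
tray px [[291, 144], [379, 199], [370, 219], [375, 201], [289, 147], [276, 169], [291, 179], [275, 171], [257, 202], [352, 255], [382, 199]] [[256.487548828125, 201.70330810546875], [290.17218017578125, 143.520751953125], [384.8173828125, 198.31536865234375], [351.13275146484375, 256.4979248046875]]
(169, 229) [0.4846 0.44   0.04  ] [[284. 169.]]
(442, 265) [ 0.4132 -0.1803  0.04  ] [[352. 336.]]
(486, 298) [ 0.3399 -0.2808  0.04  ] [[344. 381.]]
(215, 252) [0.4344 0.3351 0.04  ] [[282. 196.]]
```

View pics/crop1.png

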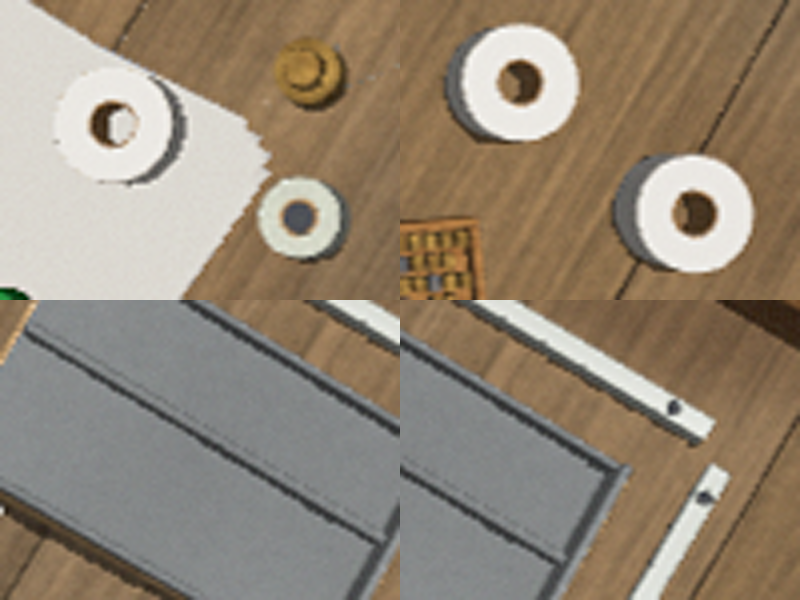

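The crop shows three white wide rolls, about 29 px across, and one white slim roll, about 21 px, so only one slim roll is present. The pink and green ones are lookalikes. Next: the tray pose in the corner frame and refined roll positions.

```bash
cat >> h.py <<'E'
YAW=np.deg2rad(59.82)
UY=np.array([np.cos(YAW),np.sin(YAW)]);UX=np.array([UY[1],-UY[0]])
O=np.array([0.5742,0.0472])
def C(p):  # world xy -> corner frame
    p=np.atleast_2d(p)[:,:2]-O;return np.c_[p@UX,p@UY]
E
python3 - <<'E'
from h import *
d=manip.get_image("top");f=d["frame"];s=manip.get_image("scene")
hi=cast(d,[(290.5,144.5),(256.5,202)],.095);lo=cast(d,[(383,198),(351.5,256)],.053)
P=np.r_[hi,lo];print((C(P)*1e3).round(1).tolist())
c=C(P);print("centre",(c.mean(0)*1e3).round(1),"len",np.linalg.norm(c[0]-c[2]),"wid",np.linalg.norm(c[0]-c[1]),"ang long",np.degrees(np.arctan2(*(c[0]-c[2]))),np.degrees(np.arctan2(*(c[1]-c[3]))))
S=manip.get_state();print("tcp",(C(S["position"])*1e3).round(1))
g=cv2.cvtColor(f,cv2.COLOR_BGR2GRAY)
for (x,y),r in {(169,229):(13,16),(442,265):(13,16),(486,298):(13,16),(215,252):(9,12)}.items():
    q=cv2.resize(g[y-25:y+25,x-25:x+25],None,fx=4,fy=4,interpolation=2)
    k=cv2.HoughCircles(cv2.GaussianBlur(q,(5,5),0),3,1,200,param1=150,param2=.3,minRadius=r[0]*4,maxRadius=r[1]*4)
    u=k[0,0];px=(x-25+(u[0]+.5)/4-.5,y-25+(u[1]+.5)/4-.5);p=cast(d,px,.04)[0]
    print((x,y),np.round(px,1),"r",u[2]/4,"diam mm",u[2]/2/441*1000,p.round(4),"corner",(C(p)*1e3).round(1))
p=cast(d,(217,214),.045)[0];print("weight",p,(C(p)*1e3).round())
E
```

```text
[[22.3, 152.5], [-123.8, 149.6], [34.9, -83.3], [-114.8, -89.3]]
centre [-45.4  32.3] len 0.23610605510040722 wid 0.14620161422885536 ang long -3.045020219827266 -2.155315279591749
tcp [[-516.8  243.7]]
(169, 229) [172.5 229.5] r 13.525 diam mm 61.337868 [0.4836 0.4321 0.04  ] corner [[-271.8  287.2]]
(442, 265) [443.5 265.2] r 14.625 diam mm 66.32653 [ 0.4127 -0.1837  0.04  ] corner [[ -23.5 -280.8]]
(486, 298) [487.  297.8] r 14.425 diam mm 65.4195 [ 0.3405 -0.2831  0.04  ] corner [[ -36. -403.]]
(215, 252) [214.5 252. ] r 10.15 diam mm 46.031742 [0.4343 0.3362 0.04  ] corner [[-266.2  179.5]]
weight [0.5200476  0.33223296 0.045     ] [[-190.  219.]]
```

Call:
carry_out(series=[[[0,0,0],4.4],[[-24,39,0],0],[[-24,39,0],0],[[-24,39,0],0],[[-24,39,0],0],[[-24,39,0],0],[[-24,39,0],0],[[-24,39,0],0],[[-24,39,0],0],[[-22,39,0],0]], fingers=85, squeeze=40)

```text
clock: 1.18
position: [0.4296, 0.1878, 0.2293]
ee_rot: [-0.002, 0.864, 0.504, 0.002]
contact_force: [1.2, 0.1, 0.3]
width: 0.0852
```

```bash
cat > st.py <<'E'
from h import *
s=manip.get_state();T=tool(s)
print("t",round(s["clock"],2),"corner",(C(s["position"])*1e3).round(1),"z",round(s["position"][2]*1e3,1),"yaw err",round(59.82-np.degrees(np.arctan2(T[1,0],T[0,0])),2),"tilt",np.degrees(np.arccos(-T[2,2])).round(2),"F(corner)",np.round([s["contact_force"][:2]@UX,s["contact_force"][:2]@UY,s["contact_force"][2]],1),"w",round(s["width"]*1e3,1))
E
python3 st.py
```

```text
t 1.18 corner [[-195.6   48.9]] z 229.3 yaw err -0.74 tilt 0.38 F(corner) [1.  0.7 0.3] w 85.2
```

Call:
carry_out(series=[[[-10,13,10],0.7],[[-9,12,40],0],[[0,0,40],0],[[0,0,40],0],[[0,0,40],0],[[0,0,35],0],[[0,0,0],0]])

```text
clock: 1.77
position: [0.457, 0.1502, 0.025]
ee_rot: [0.004, 0.87, 0.492, 0.012]
contact_force: [-0.8, -0.4, -0.3]
width: 0.085
```

```bash
python3 st.py
python3 - <<'E'
from h import *
d,T,s=wrist();cv2.imwrite("pics/w1.png",d["frame"])
E
```

```text
t 1.77 corner [[-153.1   30.2]] z 25.0 yaw err 0.82 tilt 1.47 F(corner) [-0.5 -0.8 -0.3] w 85.0
```

View pics/w1.png

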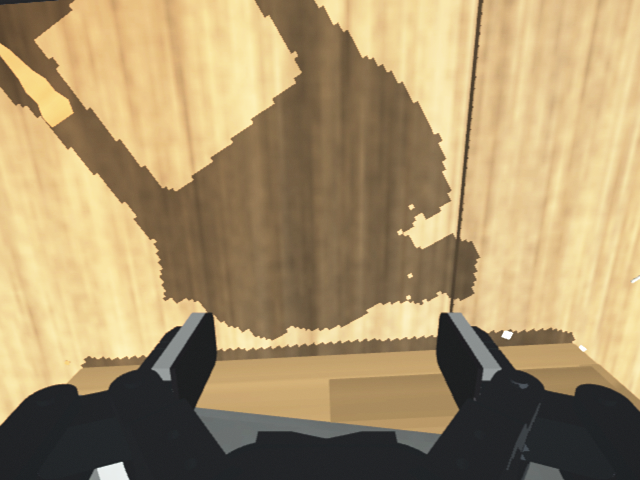

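Call:
carry_out(series=[[[0,0,0],0],[[0,8,0],-0.8],[[0,8,0],0],[[0,8,0],0],[[0,8,0],0],[[0,8,0],0]])

```text
clock: 2.32
position: [0.495, 0.1324, 0.0369]
ee_rot: [0.004, 0.866, 0.499, 0.017]
contact_force: [-3.0, 1.4, -3.1]
width: 0.0852
```

```bash
python3 st.py
```

```text
t 2.32 corner [[-111.2   33.8]] z 36.9 yaw err -0.11 tilt 1.95 F(corner) [-3.3 -0.4 -3.1] w 85.2
```

Call:
carry_out(series=[[[0,0,0],0],[[0,0,0],0],[[0,0,0],0]])

```text
clock: 2.57
position: [0.4972, 0.1316, 0.0382]
ee_rot: [0.004, 0.867, 0.498, 0.018]
contact_force: [-1.1, 1.4, -2.2]
width: 0.0851
```

```bash
cat >> st.py <<'E'
print("  zaxis corner x,y (deg)",np.degrees([T[:2,2]@UX,T[:2,2]@UY]).round(2),"q",s["qpos"].round(2))
E
python3 st.py
```

```text
t 2.57 corner [[-108.9   34.2]] z 38.2 yaw err 0.0 tilt 2.09 F(corner) [-1.7  0.6 -2.2] w 85.1
  zaxis corner x,y (deg) [1.41 1.54] q [ 0.12  0.36  1.94  0.01  0.81 -0.93]
```

Call:
carry_out(series=[[[0,6,4],0],[[0,6,4],0],[[0,6,4],0],[[0,6,2],0],[[0,4,1],0]])

```text
clock: 2.98
position: [0.5027, 0.1267, 0.0268]
ee_rot: [-0.011, 0.867, 0.497, 0.007]
contact_force: [-9.5, 3.8, 12.2]
width: 0.0852
```

```bash
python3 st.py
```

```text
t 2.98 corner [[-101.8   32.8]] z 26.8 yaw err 0.17 tilt 1.5 F(corner) [-10.2  -1.5  12.2] w 85.2
  zaxis corner x,y (deg) [-0.72  1.32] q [ 0.09  0.39  1.92  0.04  0.83 -0.97]
```

Call:
carry_out(series=[[[0,-10,0],0],[[0,-12,0],0],[[6,-12,0],0],[[6,0,0],0],[[0,0,0],0],[[0,0,0],0],[[0,0,0],0],[[0,0,0],0]], fingers=0)

```text
clock: 3.65
position: [0.4859, 0.1557, 0.0312]
ee_rot: [-0.006, 0.867, 0.499, 0.015]
contact_force: [-0.3, -0.2, 0.8]
width: 0.0001
```

```bash
python3 st.py
python3 - <<'E'
from h import *
d=manip.get_image("top");cv2.imwrite("pics/top2.png",cv2.resize(d["frame"][100:280,220:460],(800,600),interpolation=2))
E
```

```text
t 3.65 corner [[-130.9   49.4]] z 31.2 yaw err -0.01 tilt 1.82 F(corner) [-0.1 -0.4  0.8] w 0.1
  zaxis corner x,y (deg) [0.2  1.81] q [ 0.16  0.37  1.94  0.03  0.81 -0.91]
```

View pics/top2.png

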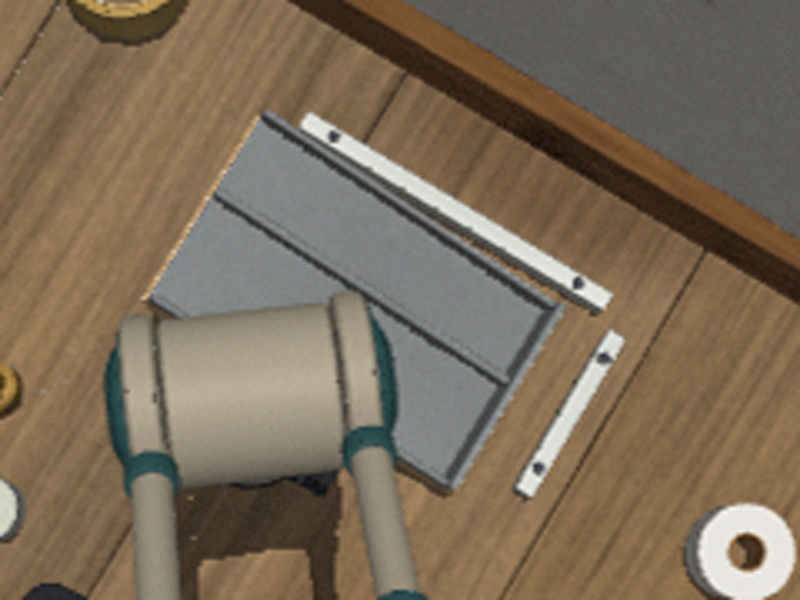

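The tray is close to the fence and nearly square, with the gap to the end stop still open. I'll continue with closed fingers.

Call:
carry_out(series=[[[0,12,1],0],[[0,10,1],0],[[0,8,0],0],[[0,6,0],0],[[0,6,0],0],[[0,6,0],0]])

```text
clock: 4.2
position: [0.5203, 0.131, 0.0266]
ee_rot: [-0.015, 0.868, 0.496, 0.005]
contact_force: [-12.4, 6.3, 5.8]
width: 0.0001
```

```bash
python3 st.py
```

```text
t 4.2 corner [[-88.8  45.3]] z 26.6 yaw err 0.34 tilt 1.83 F(corner) [-13.9  -0.8   5.8] w 0.1
  zaxis corner x,y (deg) [-1.23  1.36] q [ 0.1   0.41  1.87  0.04  0.86 -0.97]
```

Call:
carry_out(series=[[[0,5,0],0],[[0,6,0],0],[[0,6,0],0],[[0,6,0],0]])

```text
clock: 4.53
position: [0.5149, 0.1261, 0.0208]
ee_rot: [-0.037, 0.869, 0.494, -0.016]
contact_force: [-10.7, 10.7, 1.6]
width: 0.0002
```

```bash
python3 st.py
```

```text
t 4.53 corner [[-90.9  38.4]] z 20.8 yaw err 0.64 tilt 4.6 F(corner) [-14.6   3.9   1.6] w 0.2
  zaxis corner x,y (deg) [-4.57  0.5 ] q [ 0.07  0.44  1.85  0.07  0.91 -1.  ]
```

Call:
carry_out(series=[[[0,-12,-3],0],[[0,-14,-3],0],[[0,-14,-3],0],[[0,-2,0],0],[[0,0,0],0],[[0,0,0],0]])

```text
clock: 5.03
position: [0.4789, 0.147, 0.0336]
ee_rot: [-0.036, 0.869, 0.493, -0.016]
contact_force: [0.3, 0.4, -0.5]
width: -0.0
```

```bash
python3 st.py
```

```text
t 5.03 corner [[-132.6   38.4]] z 33.6 yaw err 0.73 tilt 4.53 F(corner) [ 0.1  0.5 -0.5] w -0.0
  zaxis corner x,y (deg) [-4.49  0.51] q [ 0.12  0.39  1.9   0.07  0.91 -0.96]
```

```bash
cat > go.py <<'E'
import sys
exec(open("st.py").read())
a=list(map(float,sys.argv[1:]));p=s["position"].copy();yaw=np.degrees(np.arctan2(T[1,0],T[0,0]))
for i in range(0,len(a),3):
    q=np.r_[O+UX*a[i]/1e3+UY*a[i+1]/1e3,a[i+2]/1e3];dl=T[:3,:3].T@(q-p)*1e3
    print("to",a[i:i+3],"tool delta",dl.round(1),"rows@30:",int(np.ceil(abs(dl).max()/30)));p=q
E
python3 go.py -133 38 160  0 205 160  0 205 48
```

```text
t 5.03 corner [[-132.6   38.4]] z 33.6 yaw err 0.73 tilt 4.53 F(corner) [ 0.1  0.5 -0.5] w -0.0
  zaxis corner x,y (deg) [-4.49  0.51] q [ 0.12  0.39  1.9   0.07  0.91 -0.96]
to [-133.0, 38.0, 160.0] tool delta [   0.6  -10.4 -126. ] rows@30: 5
to [0.0, 205.0, 160.0] tool delta [168.7 130.6  -8.9] rows@30: 6
to [0.0, 205.0, 48.0] tool delta [ -0.9   8.8 111.7] rows@30: 4
```

Call:
carry_out(series=[[[0,-2,-30],-0.7],[[0,-2,-32],0],[[0,-3,-32],0],[[0,-3,-32],0],[[28,22,-2],0],[[28,22,-2],0],[[28,22,-2],0],[[28,22,-1],0],[[28,22,-1],0],[[28,21,-1],0]])

```text
clock: 5.87
position: [0.6829, 0.2229, 0.1733]
ee_rot: [-0.032, 0.867, 0.497, -0.011]
contact_force: [-0.7, -0.3, -0.2]
width: -0.0003
```

```bash
python3 go.py 0 205 48
```

```text
t 5.87 corner [[  5.6 206.6]] z 173.3 yaw err 0.18 tilt 3.84 F(corner) [-0.5 -0.6 -0.2] w -0.3
  zaxis corner x,y (deg) [-3.77  0.69] q [ 0.19  0.54  1.22  0.05  1.42 -0.86]
to [0.0, 205.0, 48.0] tool delta [ -3.1   2.7 125.4] rows@30: 5
```

Call:
carry_out(series=[[[-1,1,30],0],[[-1,1,30],0],[[-1,1,30],0],[[0,0,25],0],[[0,0,5],0],[[0,0,0],0],[[-8,0,0],0],[[-8,0,0],0],[[-8,0,0],0],[[-8,0,0],0]])

```text
clock: 6.7
position: [0.6843, 0.1983, 0.0542]
ee_rot: [-0.025, 0.867, 0.498, 0.004]
contact_force: [-1.1, -0.4, 1.3]
width: -0.0002
```

```bash
python3 st.py
```

```text
t 6.7 corner [[ 19.3 186. ]] z 54.2 yaw err 0.11 tilt 2.93 F(corner) [-0.7 -0.9  1.3] w -0.2
  zaxis corner x,y (deg) [-2.26  1.86] q [ 0.16  0.6   1.42  0.06  1.13 -0.91]
```

Call:
carry_out(series=[[[0,-9,2],0],[[-4,-9,2],0],[[-8,0,1],0],[[-8,0,1],0],[[-8,0,0],0],[[-8,0,0],0]])

```text
clock: 7.2
position: [0.6534, 0.1784, 0.0551]
ee_rot: [-0.025, 0.868, 0.496, 0.016]
contact_force: [1.8, 4.6, -3.3]
width: 0.0001
```

```bash
python3 st.py
```

```text
t 7.2 corner [[  2.5 153.2]] z 55.1 yaw err 0.36 tilt 3.4 F(corner) [-0.7  4.9 -3.3] w 0.1
  zaxis corner x,y (deg) [-1.59  3.  ] q [ 0.13  0.55  1.53  0.07  1.06 -0.94]
```

Call:
carry_out(series=[[[-6,0,2],0],[[-6,0,2],0],[[-6,0,2],0],[[-5,0,1],0],[[-4,0,1],0]])

```text
clock: 7.62
position: [0.65, 0.1714, 0.056]
ee_rot: [-0.032, 0.869, 0.491, 0.038]
contact_force: [2.0, 6.9, 1.0]
width: 0.0001
```

```bash
python3 st.py
```

```text
t 7.62 corner [[  3.1 145.5]] z 56.0 yaw err 0.92 tilt 5.73 F(corner) [-1.7  7.   1. ] w 0.1
  zaxis corner x,y (deg) [-0.99  5.64] q [ 0.11  0.52  1.57  0.11  1.   -0.98]
```

Call:
carry_out(series=[[[-12,0,2],-0.9],[[-12,0,2],0]])

```text
clock: 7.78
position: [0.6473, 0.1661, 0.0567]
ee_rot: [-0.039, 0.867, 0.494, 0.056]
contact_force: [11.7, 36.8, -1.4]
width: 0.0002
```

```bash
python3 st.py;  python3 - <<'E'
from h import *
d=manip.get_image("top");cv2.imwrite("pics/top3.png",cv2.resize(d["frame"][100:280,220:460],(800,600),interpolation=2))
E
```

```text
t 7.78 corner [[  3.4 139.5]] z 56.7 yaw err 0.48 tilt 7.79 F(corner) [-8.4 37.7 -1.4] w 0.2
  zaxis corner x,y (deg) [-0.63  7.75] q [ 0.08  0.51  1.61  0.14  0.96 -1.03]
```

View pics/top3.png

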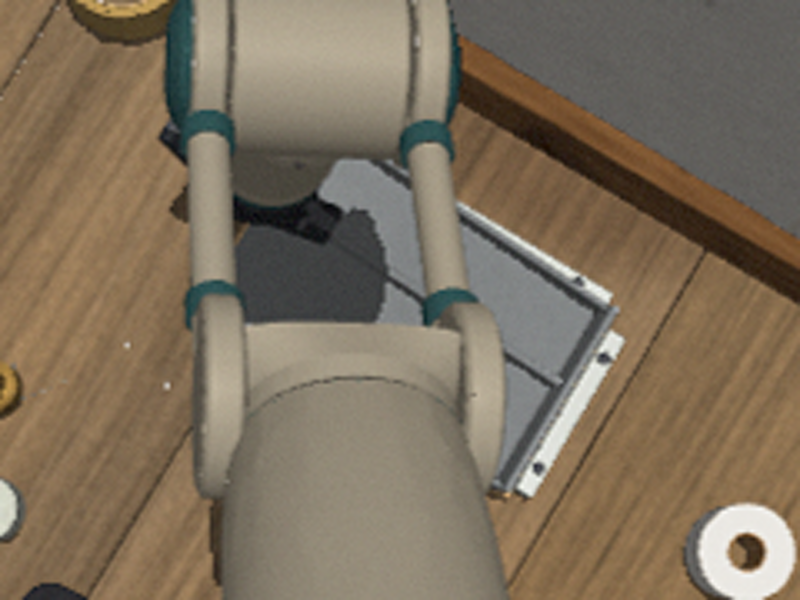

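The tray now meets both bars, and the 38 N reaction says it is against the stop. Contact has left the tool tilted, so I'll back off, check the tray, and straighten the tool against the fixed end stop's outer face.

Call:
carry_out(series=[[[14,0,0],0],[[20,0,-15],0],[[0,0,-35],0],[[0,0,-35],0],[[-30,0,-30],0],[[-35,0,5],0],[[-35,0,5],0],[[-35,0,5],0],[[-35,0,5],0],[[-35,0,5],0]])

```text
clock: 8.67
position: [0.5588, 0.0085, 0.1317]
ee_rot: [-0.034, 0.863, 0.499, 0.065]
contact_force: [-0.3, -0.0, -0.4]
width: 0.0
```

```bash
python3 go.py 25 -195 170 25 -195 14
```

```text
t 8.67 corner [[  6.1 -41.2]] z 131.7 yaw err -0.27 tilt 8.42 F(corner) [-0.3 -0.2 -0.4] w 0.0
  zaxis corner x,y (deg) [0.37 8.38] q [-0.2   0.29  1.76  0.16  1.04 -1.32]
to [25.0, -195.0, 170.0] tool delta [-146.6   18.6  -60.3] rows@30: 5
to [25.0, -195.0, 14.0] tool delta [-22.8  -1.1 154.3] rows@30: 6
```

Call:
carry_out(series=[[[-29,4,-8],0],[[-29,4,-8],0],[[-29,4,-8],0],[[-29,4,-8],0],[[-30,3,-8],0]])

```text
clock: 9.08
position: [0.4881, -0.139, 0.1483]
ee_rot: [-0.035, 0.864, 0.499, 0.06]
contact_force: [0.2, -0.1, -0.9]
width: 0.0001
```

```bash
python3 go.py 25 -195 14;  python3 - <<'E'
from h import *
d=manip.get_image("top");f=d["frame"];cv2.imwrite("pics/top4.png",f)
E
```

```text
t 9.08 corner [[  19.1 -204.3]] z 148.3 yaw err -0.27 tilt 8.02 F(corner) [ 0.3 -0.  -0.9] w 0.1
  zaxis corner x,y (deg) [-0.04  7.99] q [-0.52  0.23  1.8   0.16  1.12 -1.63]
to [25.0, -195.0, 14.0] tool delta [ -9.6   5.9 134.3] rows@30: 5
```

View pics/top4.png

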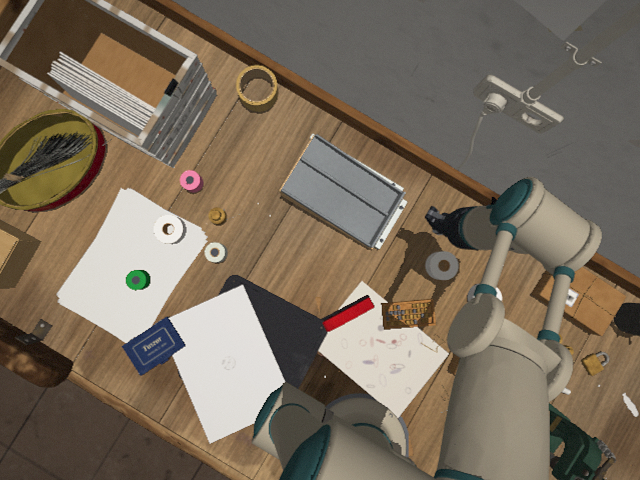

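Call:
carry_out(series=[[[-2,1,28],0],[[-2,1,28],0],[[-2,1,28],0],[[-2,1,28],0],[[-1,1,18],0],[[0,0,0],0]])

```text
clock: 9.63
position: [0.4948, -0.15, 0.0193]
ee_rot: [-0.025, 0.866, 0.495, 0.06]
contact_force: [0.4, 0.6, -0.6]
width: 0.0001
```

```bash
python3 go.py 20 -152 12
python3 - <<'E'
from h import *
d=manip.get_image("top");f=d["frame"]
h=cv2.cvtColor(f,cv2.COLOR_BGR2HSV)
mg=((h[...,1]<60)&(h[...,2]<185)&(h[...,2]>90)).astype(np.uint8)*255
k=np.zeros_like(mg);k[125:255,270:412]=mg[125:255,270:412]
k=cv2.morphologyEx(k,cv2.MORPH_OPEN,np.ones((3,3)))
cs=max(cv2.findContours(k,0,2)[0],key=cv2.contourArea)
print(cv2.boxPoints(cv2.minAreaRect(cs)).round(1).tolist())
W=lambda x,y,z:np.r_[O+UX*x/1e3+UY*y/1e3,z/1e3]
print(proj(d,[W(-74,125,95),W(74,125,95),W(74,-125,53),W(-74,-125,53)]).round(1).tolist())
E
```

```text
t 9.63 corner [[  30.5 -210.4]] z 19.3 yaw err 0.28 tilt 7.44 F(corner) [ 0.1  0.7 -0.6] w 0.1
  zaxis corner x,y (deg) [0.97 7.35] q [-0.52  0.39  1.96  0.18  0.78 -1.69]
to [20.0, -152.0, 12.0] tool delta [ 56.9 -11.   14.6] rows@30: 2
[[279.8999938964844, 189.3000030517578], [298.8999938964844, 159.60000610351562], [386.8999938964844, 216.0], [367.8999938964844, 245.6999969482422]]
[[278.2, 188.3], [313.5, 131.1], [407.5, 192.8], [374.4, 248.6]]
```

Call:
carry_out(series=[[[18,-4,4],0],[[18,-4,4],0],[[15,-2,4],0],[[10,0,2],0],[[10,0,2],0],[[10,0,1],0]])

```text
clock: 10.18
position: [0.5237, -0.0892, 0.0192]
ee_rot: [-0.011, 0.862, 0.505, 0.048]
contact_force: [-26.3, -47.0, 2.1]
width: -0.0005
```

```bash
python3 st.py
```

```text
t 10.18 corner [[  24.9 -143.3]] z 19.2 yaw err -1.0 tilt 5.68 F(corner) [  0.8 -53.8   2.1] w -0.5
  zaxis corner x,y (deg) [1.57 5.45] q [-0.36  0.4   1.94  0.13  0.77 -1.51]
```

Call:
carry_out(series=[[[-3,0,4],0],[[0,0,5],0.5],[[8,-1,1],0],[[8,-1,1],0],[[8,0,1],0],[[8,0,1],0],[[8,0,1],0]])

```text
clock: 10.77
position: [0.5231, -0.0959, 0.0132]
ee_rot: [0.013, 0.853, 0.522, 0.015]
contact_force: [-14.5, -28.5, 6.2]
width: 0.0002
```

```bash
python3 st.py
```

```text
t 10.77 corner [[  27.7 -149.4]] z 13.2 yaw err -3.17 tilt 2.31 F(corner) [  1.8 -32.    6.2] w 0.2
  zaxis corner x,y (deg) [2.16 0.82] q [-0.32  0.41  1.93  0.01  0.76 -1.42]
```

Call:
carry_out(series=[[[-10,0,0],3.2],[[-20,0,-25],0],[[-20,-10,-25],0],[[-25,-10,-25],0],[[-25,-10,-15],0],[[-25,-10,0],0],[[0,0,0],0]], fingers=85)

```text
clock: 11.35
position: [0.423, -0.1895, 0.1095]
ee_rot: [0.019, 0.867, 0.498, 0.017]
contact_force: [-0.2, -0.4, 0.2]
width: 0.0832
```

```bash
python3 go.py -23 -281 110 -23 -281 9
python3 - <<'E'
from h import *
d,T,s=wrist();f=d["frame"]
R=T[:3,:3];M=np.linalg.inv(T)
p=M[:3,:3]@np.r_[O+UX*-.0235+UY*-.2808,.04]+M[:3,3];print("roll px pred",(d["K"]@p/p[2])[:2])
cv2.imwrite("pics/w2.png",f)
E
```

```text
t 11.35 corner [[ -11.7 -280.6]] z 109.5 yaw err 0.08 tilt 2.87 F(corner) [ 0.  -0.4  0.2] w 83.2
  zaxis corner x,y (deg) [2.81 0.59] q [-0.58  0.19  1.96  0.02  0.94 -1.63]
to [-23.0, -281.0, 110.0] tool delta [ -0.4 -11.3  -1.1] rows@30: 1
to [-23.0, -281.0, 9.0] tool delta [ -1.   -5.  100.9] rows@30: 4
roll px pred [326.35685079 236.11427799]
```

View pics/w2.png

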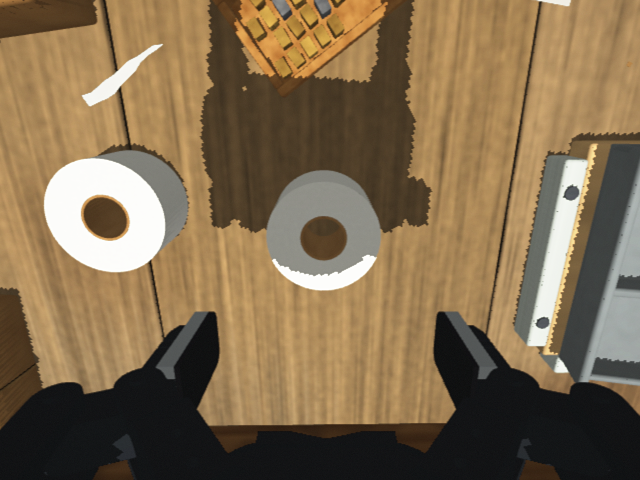

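The wrist view puts the roll's hole at (323,237), against (326,236) predicted, so they agree within 2 mm. The second wide roll is at (106,216). Grasping.

Call:
carry_out(series=[[[-1,-6,5],0],[[-1,-5,25],0],[[0,-2,25],0],[[0,-2,25],0],[[0,-1,20],0],[[0,0,0],0]])

```text
clock: 11.9
position: [0.4218, -0.1821, 0.0081]
ee_rot: [0.024, 0.867, 0.498, 0.022]
contact_force: [0.7, 0.3, -1.1]
width: 0.0852
```

```bash
python3 go.py -23 -282 10
```

```text
t 11.9 corner [[ -16.5 -274.8]] z 8.1 yaw err 0.07 tilt 3.74 F(corner) [ 0.4  0.6 -1.1] w 85.2
  zaxis corner x,y (deg) [3.64 0.86] q [-0.57  0.33  2.11  0.03  0.64 -1.64]
to [-23.0, -282.0, 10.0] tool delta [-7.1 -6.4 -2.5] rows@30: 1
```

Call:
carry_out(series=[[[-4,-5,-1],0],[[-3,-4,0],0],[[0,0,0],0]])

```text
clock: 12.15
position: [0.4102, -0.1815, 0.0079]
ee_rot: [0.022, 0.866, 0.499, 0.022]
contact_force: [-0.5, 0.2, 0.4]
width: 0.085
```

Call:
carry_out(series=[[[0,0,0],0],[[0,0,0],0],[[0,0,0],0],[[0,0,0],0],[[0,0,0],0],[[0,0,0],0]], fingers=50, squeeze=50)

```text
clock: 12.65
position: [0.4123, -0.183, 0.0123]
ee_rot: [0.026, 0.866, 0.499, 0.024]
contact_force: [-0.4, 0.7, -0.8]
width: 0.0645
```

```bash
python3 go.py -23 -282 10
```

```text
t 12.65 corner [[ -24.2 -280.3]] z 12.3 yaw err -0.09 tilt 4.06 F(corner) [-0.7  0.4 -0.8] w 64.5
  zaxis corner x,y (deg) [3.95 0.9 ] q [-0.59  0.31  2.13  0.03  0.64 -1.66]
to [-23.0, -282.0, 10.0] tool delta [-1.7  1.1  2.3] rows@30: 1
```

Call:
carry_out(series=[[[0,0,-15],0],[[0,0,-28],0],[[0,0,-30],0],[[0,0,-30],0],[[0,0,-30],0],[[0,0,-15],0],[[15,0,0],0],[[25,0,0],0],[[30,0,0],0],[[30,0,0],0]])

```text
clock: 13.48
position: [0.4512, -0.095, 0.1688]
ee_rot: [0.026, 0.869, 0.494, 0.023]
contact_force: [0.4, -1.3, -2.4]
width: 0.0648
```

```bash
python3 go.py -31 60 150 -31 60 85
```

```text
t 13.48 corner [[ -34.8 -184.8]] z 168.8 yaw err 0.5 tilt 3.98 F(corner) [ 0.9 -0.9 -2.4] w 64.8
  zaxis corner x,y (deg) [3.91 0.73] q [-0.36  0.12  1.88  0.    1.07 -1.4 ]
to [-31.0, 60.0, 150.0] tool delta [2.445e+02 2.000e-01 2.220e+01] rows@30: 9
to [-31.0, 60.0, 85.0] tool delta [-0.9 -4.4 64.8] rows@30: 3
```

Call:
carry_out(series=[[[28,0,2],-0.5],[[30,0,2],0],[[30,0,2],0],[[30,0,2],0],[[30,0,2],0],[[30,0,2],0],[[28,0,2],0],[[20,0,3],0],[[12,0,3],0],[[0,0,0],0]])

```text
clock: 14.32
position: [0.578, 0.1265, 0.1489]
ee_rot: [0.026, 0.865, 0.5, 0.023]
contact_force: [-1.0, -0.9, -0.9]
width: 0.0642
```

```bash
python3 go.py -31 60 90 -31 60 85
```

```text
t 14.32 corner [[-36.6  70.5]] z 148.9 yaw err -0.25 tilt 3.95 F(corner) [-0.4 -1.3 -0.9] w 64.2
  zaxis corner x,y (deg) [3.85 0.83] q [ 0.12  0.33  1.65 -0.03  1.11 -0.92]
to [-31.0, 60.0, 90.0] tool delta [-11.4   1.6  59. ] rows@30: 2
to [-31.0, 60.0, 85.0] tool delta [-0.1 -0.3  5. ] rows@30: 1
```

Call:
carry_out(series=[[[-6,1,18],0],[[-6,1,20],0],[[0,0,14],0],[[0,0,5],0],[[0,0,0],0]])

```text
clock: 14.73
position: [0.5753, 0.1106, 0.0899]
ee_rot: [0.026, 0.865, 0.501, 0.021]
contact_force: [0.3, -0.1, -1.6]
width: 0.0642
```

```bash
python3 go.py -31 60 85
```

```text
t 14.73 corner [[-30.9  55.4]] z 89.9 yaw err -0.32 tilt 3.85 F(corner) [ 0.3  0.  -1.6] w 64.2
  zaxis corner x,y (deg) [3.8  0.61] q [ 0.09  0.38  1.74 -0.04  0.97 -0.94]
to [-31.0, 60.0, 85.0] tool delta [ 4.6 -0.4  4.9] rows@30: 1
```

Call:
carry_out(series=[[[0,0,4],0],[[0,0,3],0],[[0,0,2],0]])

```text
clock: 14.98
position: [0.5762, 0.1088, 0.0821]
ee_rot: [0.027, 0.865, 0.5, 0.022]
contact_force: [0.1, 0.3, -1.6]
width: 0.0643
```

```bash
python3 st.py
```

```text
t 14.98 corner [[-29.2  54.2]] z 82.1 yaw err -0.22 tilt 3.95 F(corner) [-0.   0.3 -1.6] w 64.3
  zaxis corner x,y (deg) [3.9  0.63] q [ 0.09  0.38  1.75 -0.04  0.95 -0.94]
```

Call:
carry_out(series=[[[0,0,2],0],[[0,0,2],0],[[0,0,2],0]])

```text
clock: 15.23
position: [0.5765, 0.1088, 0.0793]
ee_rot: [0.027, 0.866, 0.5, 0.023]
contact_force: [-6.8, -1.1, 17.4]
width: 0.0643
```

```bash
python3 st.py
```

```text
t 15.23 corner [[-29.   54.4]] z 79.3 yaw err -0.2 tilt 4.02 F(corner) [-5.3 -4.3 17.4] w 64.3
  zaxis corner x,y (deg) [3.95 0.7 ] q [ 0.09  0.39  1.75 -0.04  0.94 -0.94]
```

Contact: release and lift.

Call:
carry_out(series=[[[0,0,-1],0],[[0,0,0],0],[[0,0,0],0],[[0,0,0],0],[[0,0,-5],0],[[0,0,-10],0],[[0,0,-20],0],[[0,0,-20],0]], fingers=85)

```text
clock: 15.9
position: [0.5722, 0.1102, 0.1364]
ee_rot: [0.027, 0.865, 0.5, 0.021]
contact_force: [0.9, 0.5, 0.8]
width: 0.085
```

Call:
carry_out(series=[[[15,-2,-5],0],[[25,-2,0],0],[[25,0,0],0],[[5,0,0],0],[[0,0,0],0]], fingers=0)

```text
clock: 16.32
position: [0.6081, 0.175, 0.1531]
ee_rot: [0.03, 0.866, 0.499, 0.028]
contact_force: [0.3, -0.0, 0.2]
width: 0.0247
```

```bash
python3 go.py -31 113 82
python3 - <<'E'
from h import *
d,T,s=wrist();cv2.imwrite("pics/w3.png",np.hstack([cv2.resize(d["frame"],(400,300)),cv2.resize(manip.get_image("top")["frame"][90:270,240:480],(400,300))]))
E
```

```text
t 16.32 corner [[-34.9 127.5]] z 153.1 yaw err -0.16 tilt 4.68 F(corner) [0.3 0.1 0.2] w 24.7
  zaxis corner x,y (deg) [4.55 1.09] q [ 0.19  0.38  1.56 -0.04  1.14 -0.84]
to [-31.0, 113.0, 82.0] tool delta [-15.9  -1.8  70.9] rows@30: 3
```

View pics/w3.png

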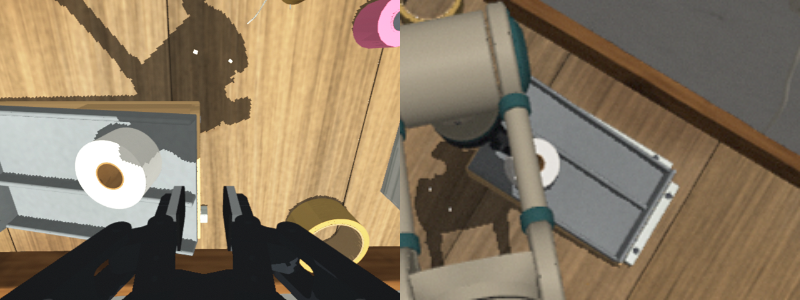

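The roll stands flat in the wide lane. Now closed fingers go in behind it, then push down the slope.

Call:
carry_out(series=[[[-5,0,20],0],[[-4,0,22],0],[[-3,0,18],0],[[0,0,8],0],[[0,0,0],0]])

```text
clock: 16.83
position: [0.6041, 0.1567, 0.0842]
ee_rot: [0.031, 0.866, 0.498, 0.027]
contact_force: [1.1, 0.1, -0.2]
width: -0.0
```

```bash
python3 go.py -31 110 83 -31 -30 54
```

```text
t 16.83 corner [[-29.2 109.7]] z 84.2 yaw err 0.03 tilt 4.65 F(corner) [ 1.   0.6 -0.2] w -0.0
  zaxis corner x,y (deg) [4.56 0.9 ] q [ 0.17  0.43  1.67 -0.05  0.98 -0.85]
to [-31.0, 110.0, 83.0] tool delta [ 0.2 -1.9  1.1] rows@30: 1
to [-31.0, -30.0, 54.0] tool delta [-140.4   -2.1   26.7] rows@30: 5
```

Call:
carry_out(series=[[[-8,0,2],0],[[-13,0,2.8],0],[[-13,0,2.8],0],[[-13,0,2.8],0],[[-13,0,2.8],0],[[-13,0,2.8],0],[[-13,0,2.8],0],[[-13,0,2.8],0]])

```text
clock: 17.5
position: [0.5535, 0.0628, 0.0633]
ee_rot: [0.032, 0.866, 0.498, 0.03]
contact_force: [0.9, 0.3, 0.3]
width: 0.0001
```

```bash
python3 go.py -31 -30 54
```

```text
t 17.5 corner [[-25.7   3.1]] z 63.3 yaw err -0.0 tilt 5.05 F(corner) [0.6 0.8 0.3] w 0.1
  zaxis corner x,y (deg) [4.91 1.15] q [ 0.01  0.36  1.85 -0.03  0.85 -1.02]
to [-31.0, -30.0, 54.0] tool delta [-33.3  -6.    8.2] rows@30: 2
```

Call:
carry_out(series=[[[-11,-2,3],0],[[-10,-2,3],0],[[-8,-1,2],0],[[-6,0,1],0]])

```text
clock: 17.83
position: [0.5296, 0.0302, 0.0526]
ee_rot: [0.032, 0.867, 0.496, 0.031]
contact_force: [4.0, 9.0, 2.6]
width: -0.0001
```

```bash
python3 st.py
```

```text
t 17.83 corner [[-30.  -37.1]] z 52.6 yaw err 0.17 tilt 5.13 F(corner) [-1.1  9.8  2.6] w -0.1
  zaxis corner x,y (deg) [4.98 1.2 ] q [-0.06  0.34  1.92 -0.03  0.79 -1.08]
```

Call:
carry_out(series=[[[5,0,-10],0],[[8,0,-25],0],[[0,0,-35],0],[[-15,0,-35],0],[[-36,0,-5],0],[[-36,0,0],0],[[-36,0,0],0],[[-36,0,0],0],[[-36,0,0],0],[[-36,0,0],0]], fingers=85)

```text
clock: 18.67
position: [0.41, -0.159, 0.1616]
ee_rot: [0.034, 0.863, 0.502, 0.034]
contact_force: [1.2, -0.9, -0.7]
width: 0.085
```

```bash
python3 go.py -36 -403 130
```

```text
t 18.67 corner [[ -38.3 -260.8]] z 161.6 yaw err -0.65 tilt 5.5 F(corner) [ 1.5 -0.2 -0.7] w 85.0
  zaxis corner x,y (deg) [5.3  1.44] q [-0.55  0.08  1.95  0.03  1.02 -1.62]
to [-36.0, -403.0, 130.0] tool delta [-142.9   -2.    28.1] rows@30: 5
```

Call:
carry_out(series=[[[-30,0,6],0.6],[[-32,0,6],0],[[-30,0,6],0],[[-26,0,6],0],[[-12,0,6],0],[[0,0,0],0]])

```text
clock: 19.17
position: [0.3394, -0.2834, 0.1277]
ee_rot: [0.037, 0.867, 0.496, 0.033]
contact_force: [-0.4, -0.7, 0.3]
width: 0.0846
```

```bash
cat > roll.py <<'E'
# find white-roll top (z=.04) nearest prediction in wrist view: python3 roll.py x y
from h import *
import sys
x,y,D=map(float,sys.argv[1:4]);d,T,s=wrist();f=d["frame"];M=np.linalg.inv(T)
p=M[:3,:3]@np.r_[O+UX*x/1e3+UY*y/1e3,.04]+M[:3,3];u=(d["K"]@p/p[2])[:2];r=382*D/2000/p[2]
print("pred px",u.round(),"r",r.round(1))
g=cv2.GaussianBlur(cv2.cvtColor(f,cv2.COLOR_BGR2GRAY),(5,5),0)
k=cv2.HoughCircles(g,3,1,10,param1=120,param2=.3,minRadius=int(r*.85),maxRadius=int(r*1.15))
c=sorted(k[0][:12].tolist(),key=lambda c:np.hypot(*(np.array(c[:2])-u)))[:3]
for a in c: print(np.round(a,1),"corner mm",(C(cast(d,a[:2],.04,T))*1e3).round(1))
cv2.imwrite("pics/roll.png",f)
E
python3 roll.py -36 -403 66; python3 go.py -36 -403 10
```

```text
pred px [326. 240.] r 52.6
[321.5 234.5  53.9] corner mm [[ -39.5 -405.9]]
[321.5 222.5  47.9] corner mm [[ -47.4 -405.9]]
[474.5  67.5  49.4] corner mm [[-133.8 -323.6]]
t 19.22 corner [[ -36.7 -403. ]] z 128.1 yaw err 0.24 tilt 5.64 F(corner) [-0.2  0.6 -0.7] w 85.2
  zaxis corner x,y (deg) [5.51 1.17] q [-0.9   0.12  2.    0.07  0.94 -1.97]
to [-36.0, -403.0, 10.0] tool delta [ -2.5 -10.6 117.6] rows@30: 4
```

Call:
carry_out(series=[[[-2,-3,20],0],[[-2,-4,28],0],[[-1,-4,28],0],[[0,-3,28],0],[[0,-1,14],0],[[0,0,0],0]])

```text
clock: 19.72
position: [0.3404, -0.2823, 0.0091]
ee_rot: [0.041, 0.866, 0.497, 0.035]
contact_force: [-0.0, 0.9, 0.1]
width: 0.0851
```

```bash
python3 go.py -38 -405 10
```

```text
t 19.72 corner [[ -36.5 -402.4]] z 9.1 yaw err 0.03 tilt 6.19 F(corner) [-0.5  0.7  0.1] w 85.1
  zaxis corner x,y (deg) [6.07 1.11] q [-0.9   0.3   2.17  0.1   0.58 -2.02]
to [-38.0, -405.0, 10.0] tool delta [-2.6 -1.4 -1.1] rows@30: 1
```

Call:
carry_out(series=[[[-3,-1,0],0],[[0,0,0],0],[[0,0,0],0],[[0,0,0],0],[[0,0,0],0],[[0,0,0],0],[[0,0,0],0]], fingers=50)

```text
clock: 20.3
position: [0.3408, -0.2843, 0.0138]
ee_rot: [0.044, 0.865, 0.499, 0.036]
contact_force: [-0.1, 0.3, -0.8]
width: 0.0646
```

Call:
carry_out(series=[[[0,2,-15],0],[[0,2,-30],0],[[0,3,-33],0],[[0,3,-33],0],[[0,3,-33],0],[[15,0,-15],0],[[25,0,0],0],[[33,0,0],0],[[36,0,0],0],[[36,0,0],0]])

```text
clock: 21.13
position: [0.4081, -0.1613, 0.1869]
ee_rot: [0.048, 0.868, 0.493, 0.036]
contact_force: [0.1, -0.1, -2.5]
width: 0.0642
```

```bash
python3 go.py -31 60 165
```

```text
t 21.13 corner [[ -38.8 -263.7]] z 186.9 yaw err 0.58 tilt 6.84 F(corner) [ 0.1 -0.1 -2.5] w 64.2
  zaxis corner x,y (deg) [6.78 0.78] q [-0.55  0.04  1.93  0.02  1.06 -1.59]
to [-31.0, 60.0, 165.0] tool delta [323.4   1.4  27.1] rows@30: 11
```

Call:
carry_out(series=[[[35,0,3],-0.5],[[36,0,3],0],[[36,0,3],0],[[36,0,3],0],[[36,0,3],0],[[36,0,3],0],[[36,0,3],0],[[34,0,3],0],[[22,0,2],0],[[8,0,0],0]])

```text
clock: 21.97
position: [0.576, 0.13, 0.1659]
ee_rot: [0.049, 0.865, 0.498, 0.038]
contact_force: [0.0, -0.6, -0.9]
width: 0.0647
```

Call:
carry_out(series=[[[0,0,0],0],[[0,-1,15],0],[[0,-1,15],0]])

```text
clock: 22.22
position: [0.5796, 0.1311, 0.1378]
ee_rot: [0.05, 0.864, 0.5, 0.041]
contact_force: [-0.3, 0.1, -1.8]
width: 0.0646
```

```bash
python3 go.py -31 60 90
```

```text
t 22.22 corner [[-37.5  75.2]] z 137.8 yaw err -0.38 tilt 7.38 F(corner) [-0.3  0.  -1.8] w 64.6
  zaxis corner x,y (deg) [7.26 1.18] q [ 0.14  0.32  1.7  -0.07  1.02 -0.87]
to [-31.0, 60.0, 90.0] tool delta [-16.2   0.3  47.9] rows@30: 2
```

Call:
carry_out(series=[[[-8,0,14],0],[[-7,0,16],0],[[-1,0,14],0],[[0,0,6],0],[[0,0,3],0],[[0,0,2],0],[[0,0,0],0]])

```text
clock: 22.8
position: [0.5713, 0.1055, 0.0796]
ee_rot: [0.05, 0.865, 0.497, 0.036]
contact_force: [0.2, 0.9, -1.8]
width: 0.0643
```

```bash
python3 go.py -31 60 80
```

```text
t 22.8 corner [[-31.8  48.9]] z 79.6 yaw err -0.01 tilt 7.02 F(corner) [-0.3  0.9 -1.8] w 64.3
  zaxis corner x,y (deg) [6.97 0.68] q [ 0.1   0.36  1.8  -0.08  0.88 -0.89]
to [-31.0, 60.0, 80.0] tool delta [11.1  0.9 -0.2] rows@30: 1
```

Call:
carry_out(series=[[[0,0,2],0],[[0,0,2],0],[[0,0,2],0]])

```text
clock: 23.05
position: [0.5726, 0.1051, 0.0778]
ee_rot: [0.051, 0.865, 0.497, 0.037]
contact_force: [-7.1, -1.3, 14.1]
width: 0.0643
```

```bash
python3 st.py
```

```text
t 23.05 corner [[-30.5  49.2]] z 77.8 yaw err -0.01 tilt 7.18 F(corner) [-5.5 -4.7 14.1] w 64.3
  zaxis corner x,y (deg) [7.12 0.78] q [ 0.1   0.37  1.8  -0.08  0.87 -0.89]
```

Call:
carry_out(series=[[[0,0,-1],0],[[0,0,0],0],[[0,0,0],0],[[0,0,0],0],[[0,1,-5],0],[[0,1,-10],0],[[0,2,-20],0],[[0,3,-20],0]], fingers=85)

```text
clock: 23.72
position: [0.5717, 0.1051, 0.1364]
ee_rot: [0.05, 0.865, 0.498, 0.036]
contact_force: [0.1, -0.1, 0.1]
width: 0.085
```

Call:
carry_out(series=[[[15,0,-4],0],[[22,0,0],0],[[22,0,0],0],[[4,0,0],0],[[0,0,0],0],[[0,0,0],0],[[0,0,0],0]], fingers=0)

```text
clock: 24.3
position: [0.6077, 0.1608, 0.1531]
ee_rot: [0.054, 0.865, 0.497, 0.043]
contact_force: [0.6, -0.2, 0.3]
width: 0.0008
```

```bash
python3 go.py -31 108 83
python3 - <<'E'
from h import *
d,T,s=wrist();cv2.imwrite("pics/w5.png",np.hstack([cv2.resize(d["frame"],(400,300)),cv2.resize(manip.get_image("top")["frame"][90:270,240:480],(400,300))]))
E
```

```text
t 24.3 corner [[-28.2 115. ]] z 153.1 yaw err -0.08 tilt 7.87 F(corner) [0.6 0.1 0.3] w 0.8
  zaxis corner x,y (deg) [7.76 1.18] q [ 0.19  0.35  1.6  -0.08  1.07 -0.82]
to [-31.0, 108.0, 83.0] tool delta [ -8.5 -12.3  68.9] rows@30: 3
```

View pics/w5.png

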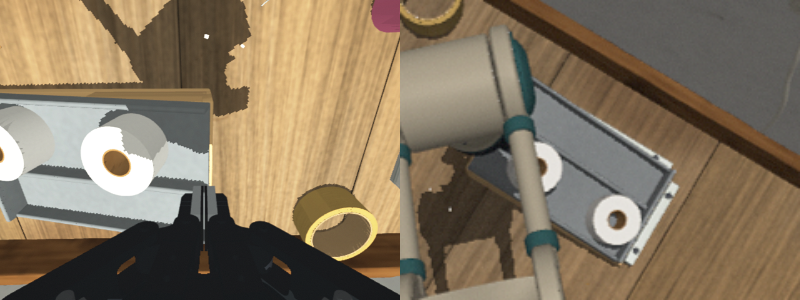

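The first wide roll is at the stop, and the second stands up-slope in the wide lane. Pushing it down.

Call:
carry_out(series=[[[-3,-4,20],0],[[-3,-4,22],0],[[-2,-3,18],0],[[0,-1,8],0],[[0,0,0],0]])

```text
clock: 24.82
position: [0.6012, 0.1528, 0.0832]
ee_rot: [0.054, 0.866, 0.496, 0.043]
contact_force: [-0.3, 0.5, 0.6]
width: 0.0002
```

```bash
python3 go.py -31 108 83 -31 30 66
```

```text
t 24.82 corner [[-29.8 104.8]] z 83.2 yaw err 0.15 tilt 7.99 F(corner) [-0.5  0.3  0.6] w 0.2
  zaxis corner x,y (deg) [7.87 1.19] q [ 0.18  0.41  1.71 -0.09  0.91 -0.81]
to [-31.0, 108.0, 83.0] tool delta [ 3.2 -1.2  0.1] rows@30: 1
to [-31.0, 30.0, 66.0] tool delta [-78.3  -1.9  15.2] rows@30: 3
```

Call:
carry_out(series=[[[-8,0,1.7],0],[[-12,0,2.6],0],[[-12,0,2.6],0],[[-12,0,2.6],0],[[-12,0,2.6],0],[[-10,0,2],0],[[-7,0,1.5],0]])

```text
clock: 25.4
position: [0.5658, 0.0832, 0.0686]
ee_rot: [0.056, 0.866, 0.495, 0.047]
contact_force: [2.1, 6.7, 1.4]
width: 0.0002
```

```bash
python3 st.py
```

```text
t 25.4 corner [[-25.4  26.8]] z 68.6 yaw err 0.14 tilt 8.37 F(corner) [-1.5  6.9  1.4] w 0.2
  zaxis corner x,y (deg) [8.21 1.46] q [ 0.06  0.35  1.85 -0.08  0.8  -0.93]
```

Call:
carry_out(series=[[[5,0,-10],0],[[3,0,-25],0],[[0,0,-30],0],[[0,-25,-15],0],[[0,-35,0],0],[[0,-35,5],0],[[0,-25,20],0],[[0,-5,30],0],[[0,-3,30],0],[[0,-3,20],0]])

```text
clock: 26.23
position: [0.4637, 0.1511, 0.0335]
ee_rot: [0.06, 0.867, 0.491, 0.058]
contact_force: [0.6, -0.9, -0.6]
width: 0.0
```

```bash
python3 go.py -110 20 32
```

```text
t 26.23 corner [[-147.8   34.3]] z 33.5 yaw err 0.59 tilt 9.57 F(corner) [ 1.  -0.5 -0.6] w 0.0
  zaxis corner x,y (deg) [9.23 2.32] q [ 0.23  0.3   2.08 -0.14  0.62 -0.69]
to [-110.0, 20.0, 32.0] tool delta [-14.   37.3   7. ] rows@30: 2
```

Call:
carry_out(series=[[[-4,14,3],-0.6],[[-4,14,3],0],[[-4,12,2],0],[[0,10,1],0],[[0,8,1],0],[[0,8,0],0],[[0,8,0],0]])

```text
clock: 26.82
position: [0.5099, 0.1017, 0.0276]
ee_rot: [0.051, 0.866, 0.494, 0.047]
contact_force: [-24.6, 36.7, 17.5]
width: -0.0002
```

```bash
python3 st.py
```

```text
t 26.82 corner [[-83.   14.8]] z 27.6 yaw err 0.29 tilt 8.01 F(corner) [-39.7  19.4  17.5] w -0.2
  zaxis corner x,y (deg) [7.79 1.74] q [ 0.1   0.35  2.01 -0.09  0.66 -0.87]
```

Call:
carry_out(series=[[[0,5,-1],0],[[0,6,-1],0],[[0,6,-1],0],[[0,6,-1],0]])

```text
clock: 27.15
position: [0.5091, 0.1016, 0.0286]
ee_rot: [0.032, 0.871, 0.489, 0.035]
contact_force: [-6.4, 13.6, -1.9]
width: -0.0004
```

```bash
python3 st.py
```

```text
t 27.15 corner [[-83.7  14.3]] z 28.6 yaw err 1.18 tilt 5.44 F(corner) [-12.3   8.5  -1.9] w -0.4
  zaxis corner x,y (deg) [5.18 1.61] q [ 0.08  0.36  1.98 -0.04  0.72 -0.91]
```

Call:
carry_out(series=[[[0,7,0],-0.5],[[0,7,0],-0.5],[[0,7,-1],0],[[0,7,-1],0],[[0,7,-1],0]])

```text
clock: 27.57
position: [0.5054, 0.0993, 0.0285]
ee_rot: [0.004, 0.87, 0.493, 0.012]
contact_force: [-12.3, 8.9, 4.3]
width: 0.0002
```

```bash
python3 st.py
```

```text
t 27.57 corner [[-85.7  10.4]] z 28.5 yaw err 0.77 tilt 1.5 F(corner) [-15.1   1.5   4.3] w 0.2
  zaxis corner x,y (deg) [1.14 0.97] q [ 0.06  0.38  1.94  0.    0.8  -0.98]
```

Call:
carry_out(series=[[[0,-15,0],-0.7],[[10,-25,-15],0],[[25,-28,-30],0],[[32,-24,-30],0],[[34,-20,-30],0],[[34,-18,-15],0],[[34,-18,0],0],[[34,-18,0],0],[[34,-14,0],0],[[26,-8,0],0]], fingers=85)

```text
clock: 28.4
position: [0.4737, 0.4155, 0.1481]
ee_rot: [0.001, 0.868, 0.496, 0.015]
contact_force: [0.9, -0.3, 0.2]
width: 0.0847
```

Call:
carry_out(series=[[[6,0,0],0],[[0,0,0],0]])

```text
clock: 28.57
position: [0.4782, 0.4278, 0.1492]
ee_rot: [0.0, 0.867, 0.498, 0.018]
contact_force: [-0.5, -0.5, -0.5]
width: 0.0851
```

```bash
python3 roll.py -272 290 66; python3 roll.py -266 180 46; python3 go.py -272 290 140
```

```text
pred px [336. 242.] r 47.9
[313.5 258.5  42.9] corner mm [[-259.7  274.2]]
[313.5 269.5  46.3] corner mm [[-251.5  274.1]]
[201.5 257.5  54.4] corner mm [[-261.4  196.9]]
pred px [177. 252.] r 33.5
[177.5 245.5  37.4] corner mm [[-270.3  180.8]]
[171.5 257.5  36.3] corner mm [[-261.7  175.6]]
[189.5 238.5  30.8] corner mm [[-275.3  189.4]]
t 28.67 corner [[-273.8  278.4]] z 148.9 yaw err 0.13 tilt 1.89 F(corner) [ 0.6 -0.8 -0.4] w 85.0
  zaxis corner x,y (deg) [0.98 1.62] q [ 0.62  0.41  1.51 -0.    1.19 -0.42]
to [-272.0, 290.0, 140.0] tool delta [11.3  1.6  9.3] rows@30: 1
```

View pics/roll.png

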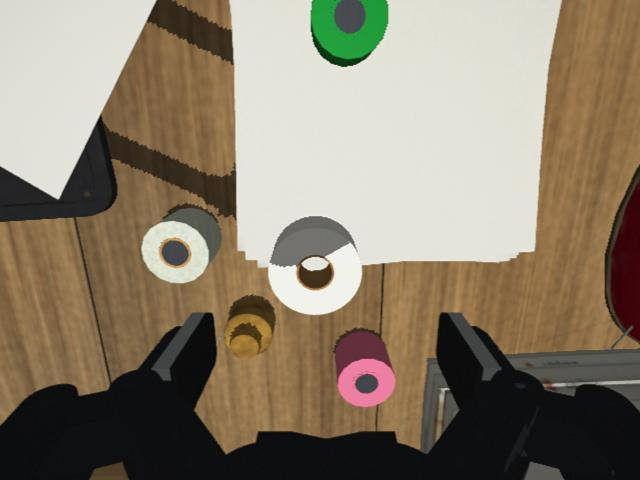

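The roll has moved. Its top is now at px (315,269), corner frame about (-252,275), with the weight at (247,340) and the speckled white slim roll at (175,252). The fingers clear the weight by about 24 mm.

```bash
python3 - <<'E'
from h import *
d,T,s=wrist()
print((C(cast(d,[(315,268.5),(175,252)],.04,T))*1e3).round(1),(C(cast(d,[(245,345)],.045,T))*1e3).round(1))
E
python3 go.py -252 275 70  -252 275 10
```

```text
[[-251.9  272.6]
 [-265.4  176.7]] [[-194.2  220.5]]
t 28.72 corner [[-273.5  277.5]] z 148.8 yaw err 0.18 tilt 1.84 F(corner) [ 0.4 -0.  -0.6] w 85.3
  zaxis corner x,y (deg) [0.97 1.57] q [ 0.62  0.41  1.52 -0.    1.19 -0.42]
to [-252.0, 275.0, 70.0] tool delta [-4.6 20.2 79.1] rows@30: 3
to [-252.0, 275.0, 10.0] tool delta [-1.6 -1.  60. ] rows@30: 2
```

Call:
carry_out(series=[[[-3,10,10],0],[[-3,9,22],0],[[-1,1,24],0],[[0,0,22],0],[[0,0,0],0]])

```text
clock: 29.13
position: [0.4957, 0.3987, 0.069]
ee_rot: [0.002, 0.869, 0.495, 0.016]
contact_force: [-1.4, -0.4, -0.7]
width: 0.0848
```

```bash
python3 go.py -252 273 10
```

```text
t 29.13 corner [[-244.6  264.4]] z 69.0 yaw err 0.52 tilt 1.88 F(corner) [-1.  -1.  -0.7] w 84.8
  zaxis corner x,y (deg) [1.16 1.48] q [ 0.57  0.47  1.62 -0.01  1.01 -0.46]
to [-252.0, 273.0, 10.0] tool delta [ 7.  -8.7 59.1] rows@30: 2
```

Call:
carry_out(series=[[[6,-6,0],-0.4],[[2,-2,15],0],[[0,-1,20],0],[[0,0,16],0],[[0,0,4],0],[[0,0,0],0]])

```text
clock: 29.63
position: [0.4973, 0.4079, 0.0175]
ee_rot: [0.003, 0.869, 0.495, 0.019]
contact_force: [0.0, 0.0, -0.6]
width: 0.0853
```

```bash
python3 go.py -252 273 10
```

```text
t 29.63 corner [[-247.8  273.1]] z 17.5 yaw err 0.42 tilt 2.18 F(corner) [ 0.   0.  -0.6] w 85.3
  zaxis corner x,y (deg) [1.34 1.72] q [ 0.58  0.54  1.66 -0.01  0.9  -0.45]
to [-252.0, 273.0, 10.0] tool delta [-0.4 -4.4  7.4] rows@30: 1
```

Call:
carry_out(series=[[[0,-4,5],0],[[0,0,2],0],[[0,0,0],0],[[0,0,0],0],[[0,0,0],0],[[0,0,0],0],[[0,0,0],0],[[0,0,0],0],[[0,0,0],0]], fingers=50)

```text
clock: 30.38
position: [0.4957, 0.4121, 0.016]
ee_rot: [0.002, 0.868, 0.495, 0.023]
contact_force: [-0.7, 0.7, -1.0]
width: 0.0641
```

Call:
carry_out(series=[[[0,0,-15],0],[[0,0,-30],0],[[0,0,-33],0],[[0,0,-33],0],[[0,0,-33],0],[[0,10,-15],0],[[-10,20,0],0],[[-15,20,0],0]])

```text
clock: 31.05
position: [0.5167, 0.3641, 0.1798]
ee_rot: [0.001, 0.867, 0.498, 0.02]
contact_force: [1.0, -0.9, -1.7]
width: 0.0647
```

```bash
python3 go.py -31 84 165
```

```text
t 31.05 corner [[-209.   245.1]] z 179.8 yaw err 0.1 tilt 2.26 F(corner) [ 1.3 -0.3 -1.7] w 64.7
  zaxis corner x,y (deg) [1.22 1.9 ] q [ 0.5   0.37  1.49 -0.    1.24 -0.54]
to [-31.0, 84.0, 165.0] tool delta [-161.2  178.    13.3] rows@30: 6
```

Call:
carry_out(series=[[[-22,25,1],0],[[-25,28,2],0],[[-27,30,2],0],[[-27,30,2],0],[[-27,30,2],0],[[-20,22,2],0],[[-10,10,2],0],[[0,0,0],0]])

```text
clock: 31.72
position: [0.594, 0.1269, 0.1662]
ee_rot: [0.003, 0.867, 0.498, 0.023]
contact_force: [0.5, -0.3, -1.9]
width: 0.0641
```

```bash
python3 go.py -31 85 95
```

```text
t 31.72 corner [[-23.   78.9]] z 166.2 yaw err 0.05 tilt 2.6 F(corner) [ 0.5  0.  -1.9] w 64.1
  zaxis corner x,y (deg) [1.56 2.08] q [ 0.09  0.34  1.57  0.02  1.18 -0.96]
to [-31.0, 85.0, 95.0] tool delta [  3.5 -10.   71.1] rows@30: 3
```

Call:
carry_out(series=[[[3,-5,12],0],[[2,-5,20],0],[[1,0,20],0],[[1,0,14],0],[[1,0,4],0],[[0,0,0],0]])

```text
clock: 32.22
position: [0.5926, 0.1419, 0.0951]
ee_rot: [0.002, 0.868, 0.496, 0.024]
contact_force: [0.8, 0.1, -1.4]
width: 0.064
```

```bash
python3 go.py -31 85 90
```

```text
t 32.22 corner [[-31.7  91.1]] z 95.1 yaw err 0.29 tilt 2.78 F(corner) [ 0.7  0.5 -1.4] w 64.0
  zaxis corner x,y (deg) [1.59 2.28] q [ 0.11  0.41  1.67  0.02  1.02 -0.94]
to [-31.0, 85.0, 90.0] tool delta [-6.3  0.6  4.9] rows@30: 1
```

Call:
carry_out(series=[[[-5,0,2],0],[[0,0,2],0],[[0,0,2],0],[[0,0,2],0]])

```text
clock: 32.55
position: [0.5912, 0.1389, 0.0894]
ee_rot: [0.003, 0.867, 0.497, 0.026]
contact_force: [-3.3, -2.5, 10.6]
width: 0.0645
```

```bash
python3 st.py
```

```text
t 32.55 corner [[-31.4  87.8]] z 89.4 yaw err 0.17 tilt 2.98 F(corner) [-1.6 -3.8 10.6] w 64.5
  zaxis corner x,y (deg) [1.75 2.41] q [ 0.11  0.41  1.68  0.02  1.   -0.94]
```

Call:
carry_out(series=[[[-1,0,-1],0],[[0,0,0],0],[[0,0,0],0],[[0,0,0],0],[[0,0,-5],0],[[0,0,-10],0],[[0,0,-20],0],[[0,0,-20],0]], fingers=85)

```text
clock: 33.22
position: [0.587, 0.1363, 0.1469]
ee_rot: [0.002, 0.868, 0.497, 0.025]
contact_force: [0.2, 0.3, 0.1]
width: 0.0853
```

Call:
carry_out(series=[[[18,0,-4],0],[[25,0,0],0],[[22,0,0],0],[[4,0,0],0],[[0,0,0],0],[[0,0,0],0],[[0,0,0],0]], fingers=0)

```text
clock: 33.8
position: [0.6258, 0.1966, 0.1665]
ee_rot: [0.005, 0.868, 0.496, 0.031]
contact_force: [-0.4, 0.2, -1.3]
width: 0.0007
```

```bash
python3 go.py -31 148 90
python3 - <<'E'
from h import *
d,T,s=wrist();cv2.imwrite("pics/w6.png",np.hstack([cv2.resize(d["frame"],(400,300)),cv2.resize(manip.get_image("top")["frame"][90:270,240:480],(400,300))]))
E
```

```text
t 33.8 corner [[-30.5 155.1]] z 166.5 yaw err 0.26 tilt 3.63 F(corner) [-0.5 -0.1 -1.3] w 0.7
  zaxis corner x,y (deg) [2.32 2.79] q [ 0.19  0.4   1.48  0.01  1.2  -0.85]
to [-31.0, 148.0, 90.0] tool delta [-10.8  -3.5  76. ] rows@30: 3
```

View pics/w6.png

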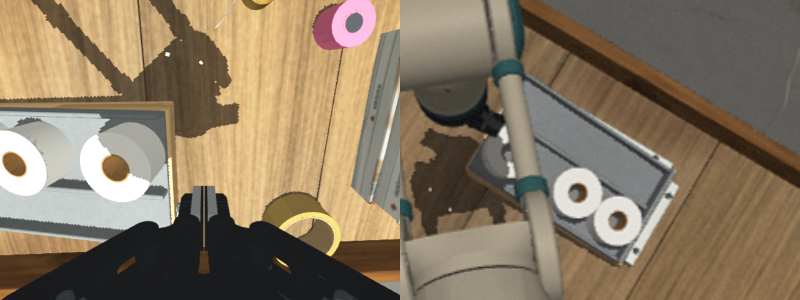

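Call:
carry_out(series=[[[-3,-1,20],0],[[-3,-1,24],0],[[-2,-1,20],0],[[0,0,10],0],[[0,0,0],0]])

```text
clock: 34.32
position: [0.6228, 0.1889, 0.0914]
ee_rot: [0.006, 0.869, 0.494, 0.032]
contact_force: [-1.0, -0.2, 0.5]
width: 0.0
```

```bash
python3 go.py -31 92 78
```

```text
t 34.32 corner [[-29.2 147. ]] z 91.4 yaw err 0.48 tilt 3.74 F(corner) [-0.7 -0.7  0.5] w 0.0
  zaxis corner x,y (deg) [2.45 2.82] q [ 0.18  0.46  1.59  0.01  1.03 -0.86]
to [-31.0, 92.0, 78.0] tool delta [-55.6  -1.8  10.6] rows@30: 2
```

Call:
carry_out(series=[[[-8,0,2.5],0],[[-11,0,2.8],0],[[-11,0,2.8],0],[[-10,-1,2.5],0],[[-8,-1,2],0],[[-7,0,1.5],0]])

```text
clock: 34.82
position: [0.5961, 0.1408, 0.0778]
ee_rot: [0.007, 0.869, 0.493, 0.038]
contact_force: [10.1, 18.5, 2.6]
width: -0.0001
```

```bash
python3 st.py
```

```text
t 34.82 corner [[-28.1  91.9]] z 77.8 yaw err 0.57 tilt 4.48 F(corner) [-0.6 21.1  2.6] w -0.1
  zaxis corner x,y (deg) [2.89 3.42] q [ 0.11  0.41  1.71  0.02  0.94 -0.94]
```

All three wide rolls are snug, with a 21 N reaction at y = 92 as predicted. Now the slim roll.

Call:
carry_out(series=[[[6,0,-8],-0.5],[[4,0,-25],0],[[0,-10,-30],0],[[5,-25,-20],0],[[10,-35,-5],0],[[12,-36,0],0],[[14,-36,0],0],[[14,-34,0],0],[[14,-28,0],0],[[8,-20,0],0]], fingers=75)

```text
clock: 35.65
position: [0.4426, 0.3265, 0.1676]
ee_rot: [0.008, 0.871, 0.489, 0.049]
contact_force: [-0.3, -0.2, 0.5]
width: 0.0752
```

Call:
carry_out(series=[[[0,-8,0],0],[[0,0,0],0]])

```text
clock: 35.82
position: [0.4317, 0.3325, 0.1672]
ee_rot: [0.008, 0.869, 0.492, 0.049]
contact_force: [0.1, -0.6, 0.1]
width: 0.0751
```

```bash
python3 roll.py -265 178 46;  python3 go.py -265 178 70 -265 178 10
```

```text
pred px [318. 226.] r 31.6
[317.5 222.5  31.9] corner mm [[-267.6  177.5]]
[315.5 210.5  27.3] corner mm [[-276.6  176.2]]
[326.5 186.5  34.3] corner mm [[-293.8  184.4]]
t 35.87 corner [[-265.7  175. ]] z 167.3 yaw err 0.73 tilt 5.7 F(corner) [1.1 0.2 1. ] w 75.1
  zaxis corner x,y (deg) [3.63 4.39] q [ 0.54  0.23  1.74 -0.02  1.07 -0.48]
to [-265.0, 178.0, 70.0] tool delta [-4.6 -5.4 97.1] rows@30: 4
to [-265.0, 178.0, 10.0] tool delta [-4.6 -3.7 59.7] rows@30: 2
```

View pics/roll.png

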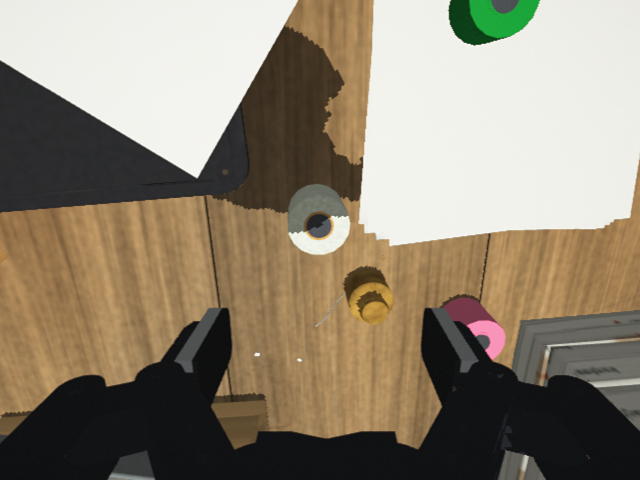

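Call:
carry_out(series=[[[-1,-1,20],-0.7],[[-1,-1,28],0],[[-1,-1,28],0],[[-1,-1,26],0],[[-2,-1,20],0],[[0,0,0],0]])

```text
clock: 36.37
position: [0.4468, 0.3275, 0.0449]
ee_rot: [0.011, 0.867, 0.494, 0.055]
contact_force: [-1.5, -0.5, 0.4]
width: 0.0747
```

```bash
python3 go.py -266 178 10
```

```text
t 36.37 corner [[-251.1  178.3]] z 44.9 yaw err 0.27 tilt 6.45 F(corner) [-1.  -1.1  0.4] w 74.7
  zaxis corner x,y (deg) [4.28 4.81] q [ 0.52  0.37  1.9  -0.03  0.76 -0.49]
to [-266.0, 178.0, 10.0] tool delta [ -3.3 -17.5  33.5] rows@30: 2
```

Call:
carry_out(series=[[[-1,-8,-2],0],[[-1,-7,4],0],[[-1,-2,12],0],[[-1,-2,12],0],[[0,0,5],0],[[0,0,0],0]])

```text
clock: 36.87
position: [0.436, 0.3344, 0.0168]
ee_rot: [0.012, 0.868, 0.492, 0.06]
contact_force: [-0.3, 0.4, 0.2]
width: 0.0751
```

```bash
python3 go.py -266 178 10
```

```text
t 36.87 corner [[-263.8  178.8]] z 16.8 yaw err 0.54 tilt 7.01 F(corner) [-0.5  0.2  0.2] w 75.1
  zaxis corner x,y (deg) [4.63 5.24] q [ 0.55  0.4   1.95 -0.04  0.67 -0.45]
to [-266.0, 178.0, 10.0] tool delta [-1.4 -2.7  6.5] rows@30: 1
```

Call:
carry_out(series=[[[-1,-2,4],0],[[0,0,2],0],[[0,0,0],0],[[0,0,0],0],[[0,0,0],0],[[0,0,0],0],[[0,0,0],0],[[0,0,0],0],[[0,0,0],0]], fingers=30, squeeze=40)

```text
clock: 37.62
position: [0.4364, 0.3363, 0.0144]
ee_rot: [0.012, 0.868, 0.492, 0.064]
contact_force: [-0.2, -0.6, -2.0]
width: 0.0447
```

Call:
carry_out(series=[[[0,0,-15],0],[[2,2,-30],0],[[2,2,-33],0],[[2,2,-33],0],[[2,2,-33],0],[[2,10,-10],0],[[0,20,0],0],[[-5,30,0],0]])

```text
clock: 38.28
position: [0.4733, 0.3, 0.1784]
ee_rot: [0.01, 0.867, 0.495, 0.059]
contact_force: [0.2, 0.0, -1.4]
width: 0.0448
```

```bash
python3 go.py 41 60 165
```

```text
t 38.28 corner [[-214.3  167.8]] z 178.4 yaw err 0.2 tilt 6.92 F(corner) [ 0.1  0.1 -1.4] w 44.8
  zaxis corner x,y (deg) [4.44 5.28] q [ 0.45  0.23  1.72 -0.01  1.08 -0.58]
to [41.0, 60.0, 165.0] tool delta [-107.7  254.6   23.2] rows@30: 9
```

Call:
carry_out(series=[[[-10,25,2],0],[[-12,30,2],0],[[-13,32,3],0],[[-13,32,3],0],[[-13,32,3],0],[[-13,32,3],0],[[-13,30,3],0],[[-10,22,2],0],[[-6,12,0],0],[[0,0,0],0]])

```text
clock: 39.12
position: [0.6468, 0.0732, 0.1678]
ee_rot: [0.012, 0.867, 0.494, 0.063]
contact_force: [-1.4, 0.6, -0.2]
width: 0.045
```

```bash
python3 go.py 41 60 90
```

```text
t 39.12 corner [[49.7 59. ]] z 167.8 yaw err 0.22 tilt 7.3 F(corner) [-1.5 -0.2 -0.2] w 45.0
  zaxis corner x,y (deg) [4.75 5.51] q [-0.02  0.36  1.54  0.05  1.12 -1.07]
to [41.0, 60.0, 90.0] tool delta [ -6.6 -15.1  76.5] rows@30: 3
```

Call:
carry_out(series=[[[-2,-7,12],0],[[-2,-6,20],0],[[-1,-2,22],0],[[-1,0,14],0],[[-1,0,4],0],[[0,0,0],0]])

```text
clock: 39.62
position: [0.6363, 0.0824, 0.0936]
ee_rot: [0.011, 0.867, 0.494, 0.063]
contact_force: [1.3, -3.4, 0.8]
width: 0.0449
```

```bash
python3 go.py 41 60 82
```

```text
t 39.62 corner [[36.  61.6]] z 93.6 yaw err 0.19 tilt 7.37 F(corner) [ 2.8 -2.3  0.8] w 44.9
  zaxis corner x,y (deg) [4.69 5.67] q [-0.01  0.41  1.67  0.06  0.94 -1.07]
to [41.0, 60.0, 82.0] tool delta [-2.8  4.1 11.7] rows@30: 1
```

Call:
carry_out(series=[[[0,1,-4],0],[[0,5,-1],0],[[0,1,0],0],[[0,0,0],0]])

```text
clock: 39.95
position: [0.6426, 0.0807, 0.103]
ee_rot: [0.011, 0.866, 0.495, 0.065]
contact_force: [-0.1, -0.3, -0.8]
width: 0.0445
```

```bash
python3 go.py 41 60 82;  python3 - <<'E'
from h import *
d,T,s=wrist();cv2.imwrite("pics/w8.png",np.hstack([cv2.resize(d["frame"],(400,300)),cv2.resize(manip.get_image("top")["frame"][90:270,240:480],(400,300))]))
E
```

```text
t 39.95 corner [[42.3 63.3]] z 103.0 yaw err 0.06 tilt 7.59 F(corner) [ 0.1 -0.3 -0.8] w 44.5
  zaxis corner x,y (deg) [4.8  5.84] q [-0.01  0.41  1.64  0.06  0.96 -1.08]
to [41.0, 60.0, 82.0] tool delta [-5.5 -3.  20.4] rows@30: 1
```

View pics/w8.png

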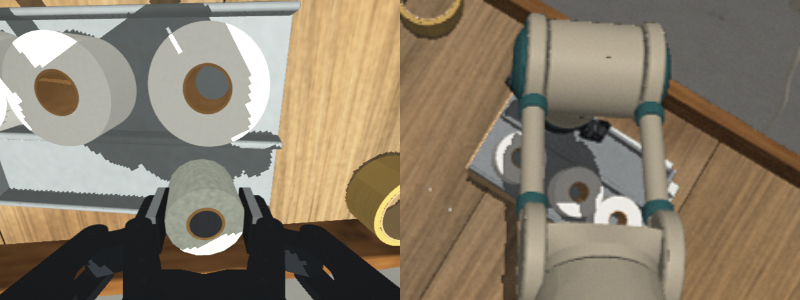

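Call:
carry_out(series=[[[-2,-1,7],0],[[-1,-1,6],0],[[0,0,4],0],[[0,0,2],0],[[0,0,0],0]])

```text
clock: 40.47
position: [0.6407, 0.0798, 0.0816]
ee_rot: [0.01, 0.866, 0.495, 0.065]
contact_force: [1.3, -0.3, -0.8]
width: 0.0446
```

```bash
python3 go.py 41 60 80
```

```text
t 40.47 corner [[41.1 61.6]] z 81.6 yaw err 0.11 tilt 7.54 F(corner) [ 1.3  0.3 -0.8] w 44.6
  zaxis corner x,y (deg) [4.75 5.82] q [-0.01  0.43  1.67  0.06  0.92 -1.08]
to [41.0, 60.0, 80.0] tool delta [-1.8 -0.2  1.4] rows@30: 1
```

Call:
carry_out(series=[[[0,0,2],0],[[0,0,2],0],[[0,0,2],0]])

```text
clock: 40.72
position: [0.6435, 0.0787, 0.0805]
ee_rot: [0.013, 0.866, 0.495, 0.067]
contact_force: [-6.9, -2.4, 12.8]
width: 0.0451
```

```bash
python3 st.py
```

```text
t 40.72 corner [[44.1 62.1]] z 80.5 yaw err 0.03 tilt 7.8 F(corner) [-4.7 -5.5 12.8] w 45.1
  zaxis corner x,y (deg) [5.09 5.88] q [-0.01  0.43  1.67  0.06  0.91 -1.08]
```

Contact: release, lift and move behind the roll with fingers closed.

Call:
carry_out(series=[[[0,-1,-1],0],[[0,0,0],0],[[0,0,0],0],[[0,0,0],0],[[0,1,-5],0],[[1,1,-10],0],[[2,2,-20],0],[[2,2,-20],0]], fingers=70)

```text
clock: 41.38
position: [0.6404, 0.078, 0.1353]
ee_rot: [0.01, 0.866, 0.495, 0.063]
contact_force: [1.2, -0.1, 0.1]
width: 0.0703
```

Call:
carry_out(series=[[[15,0,-4],0],[[20,0,0],0],[[15,0,0],0],[[2,0,0],0],[[0,0,0],0],[[0,0,0],0]], fingers=0)

```text
clock: 41.88
position: [0.6709, 0.123, 0.1559]
ee_rot: [0.014, 0.866, 0.495, 0.069]
contact_force: [-0.6, -0.2, -0.2]
width: 0.0003
```

```bash
python3 go.py 41 110 84;  python3 - <<'E'
from h import *
d,T,s=wrist();cv2.imwrite("pics/w9.png",np.hstack([cv2.resize(d["frame"],(400,300)),cv2.resize(manip.get_image("top")["frame"][90:270,240:480],(400,300))]))
E
```

```text
t 41.88 corner [[ 45.5 114.2]] z 155.9 yaw err 0.07 tilt 8.07 F(corner) [-0.4 -0.5 -0.2] w 0.3
  zaxis corner x,y (deg) [5.34 6.01] q [ 0.06  0.41  1.5   0.04  1.09 -0.99]
to [41.0, 110.0, 84.0] tool delta [-11.7 -11.1  70.3] rows@30: 3
```

View pics/w9.png

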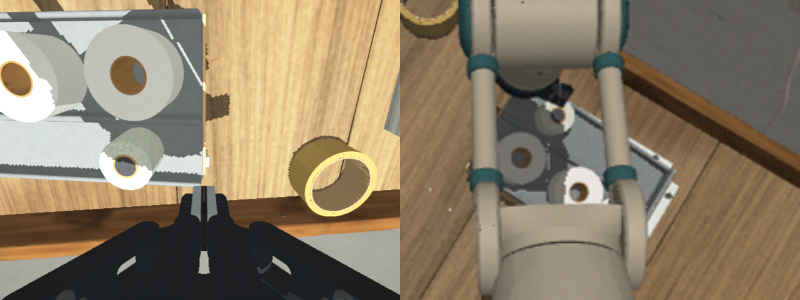

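Call:
carry_out(series=[[[-4,-4,20],0],[[-4,-4,24],0],[[-2,-2,16],0],[[0,0,8],0],[[0,0,0],0]])

```text
clock: 42.4
position: [0.6647, 0.1184, 0.0849]
ee_rot: [0.015, 0.867, 0.493, 0.069]
contact_force: [0.0, 0.1, 0.5]
width: -0.0002
```

```bash
python3 go.py 41 100 82 41 -50 49
```

```text
t 42.4 corner [[ 42.5 107. ]] z 84.9 yaw err 0.29 tilt 8.04 F(corner) [-0.   0.1  0.5] w -0.2
  zaxis corner x,y (deg) [5.39 5.92] q [ 0.05  0.46  1.61  0.04  0.94 -1.  ]
to [41.0, 100.0, 82.0] tool delta [-7.3 -1.6  2. ] rows@30: 1
to [41.0, -50.0, 49.0] tool delta [-152.6   -0.9   17.2] rows@30: 6
```

Call:
carry_out(series=[[[-8,0,1.2],-0.3],[[-13,0,1.6],0],[[-13,0,1.6],0],[[-13,0,1.6],0],[[-13,0,1.6],0],[[-13,0,1.6],0],[[-13,0,1.6],0]])

```text
clock: 42.98
position: [0.6222, 0.0378, 0.0677]
ee_rot: [0.017, 0.865, 0.496, 0.072]
contact_force: [-0.1, -0.2, -0.5]
width: 0.0001
```

```bash
python3 go.py 41 -50 49
```

```text
t 42.98 corner [[46.2 16. ]] z 67.7 yaw err -0.13 tilt 8.44 F(corner) [-0.  -0.2 -0.5] w 0.1
  zaxis corner x,y (deg) [5.78 6.11] q [-0.08  0.41  1.75  0.07  0.84 -1.17]
to [41.0, -50.0, 49.0] tool delta [-67.6  -6.5  11. ] rows@30: 3
```

Call:
carry_out(series=[[[-13,-2,2.4],0],[[-13,-2,2.2],0],[[-13,-2,2.2],0],[[-12,-1,2.2],0],[[-10,0,2],0],[[-7,0,1.2],0],[[-5,0,1],0]])

```text
clock: 43.57
position: [0.5858, -0.0261, 0.0529]
ee_rot: [0.019, 0.869, 0.488, 0.086]
contact_force: [11.8, 21.4, 6.3]
width: -0.0002
```

```bash
python3 st.py
```

```text
t 43.57 corner [[ 46.8 -57.5]] z 52.9 yaw err 0.75 tilt 10.11 F(corner) [-0.6 24.4  6.3] w -0.2
  zaxis corner x,y (deg) [6.89 7.33] q [-0.22  0.38  1.87  0.13  0.74 -1.33]
```

Call:
carry_out(series=[[[6,0,-5],0],[[4,0,-25],0],[[0,0,-33],0],[[0,-20,-33],0],[[0,-36,-15],0],[[10,-38,0],0],[[20,-38,0],0],[[30,-38,0],0],[[30,-38,0],0],[[30,-38,0],0]])

```text
clock: 44.4
position: [0.4367, 0.1828, 0.1584]
ee_rot: [0.027, 0.873, 0.478, 0.094]
contact_force: [0.2, 0.3, -0.1]
width: -0.0002
```

Call:
carry_out(series=[[[36,-20,0],0],[[36,-20,0],0],[[30,-10,0],0],[[0,0,0],0],[[0,0,0],0]])

```text
clock: 44.82
position: [0.4426, 0.3045, 0.1673]
ee_rot: [0.026, 0.87, 0.482, 0.096]
contact_force: [-0.1, -0.4, 0.1]
width: -0.0002
```

```bash
python3 st.py
python3 - <<'E'
from h import *
d=manip.get_image("top");f=d["frame"]
# rolls' top centres: expected px if seated
th=np.deg2rad(12)
def W(x,s,h): # lane coords -> world; foot at y=-111
    y=-111+s*np.cos(th)-h*np.sin(th);z=51.6+.2126*(-111)+s*np.sin(th)+h*np.cos(th)
    return np.r_[O+UX*x/1e3+UY*y/1e3,z/1e3]
P=proj(d,[W(-30.7,33,40),W(-30.7,99,40),W(-30.7,165,40),W(40.7,23,40)])
print("pred",P.round(1).tolist())
big=cv2.resize(f[115:265,260:460],(800,600),interpolation=2)
h=cv2.cvtColor(f,cv2.COLOR_BGR2HSV)
for p in P:
    x,y=p.round().astype(int);w=h[y-8:y+9,x-8:x+9]
    m=((w[...,1]>70)&(w[...,2]>20)).astype(np.uint8);M=cv2.moments(m,True)
    if M["m00"]: print("hole",x-8+M["m10"]/M["m00"],y-8+M["m01"]/M["m00"],M["m00"])
cv2.imwrite("pics/fin.png",big)
E
```

```text
t 44.82 corner [[-243.1  156.3]] z 167.3 yaw err 1.28 tilt 11.37 F(corner) [ 0.1 -0.3  0.1] w -0.2
  zaxis corner x,y (deg) [8.15 7.83] q [ 0.51  0.17  1.83 -0.07  0.94 -0.47]
pred [[370.9, 222.7], [346.4, 206.8], [321.3, 190.6], [390.9, 197.7]]
hole 371.73846153846154 222.01538461538462 65.0
hole 348.28125 204.4375 64.0
hole 315.69565217391306 186.08695652173913 23.0
hole 391.26666666666665 195.8 30.0
```

View pics/fin.png

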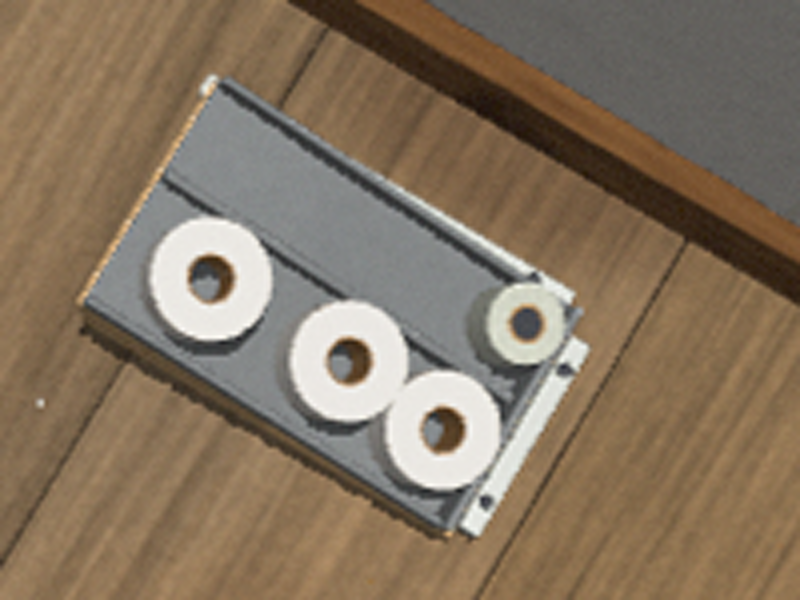

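The last picture shows the third wide roll at (211,278) in the crop, now about 22 mm up-slope of the second. It must have been shifted after I seated it. The other rolls are seated, so I'll push this one again.

```bash
python3 go.py -31 150 165 -31 150 92
```

```text
t 44.87 corner [[-242.6  156.5]] z 167.5 yaw err 1.34 tilt 11.45 F(corner) [ 0.1  0.  -0.5] w 0.2
  zaxis corner x,y (deg) [8.17 7.9 ] q [ 0.51  0.17  1.83 -0.06  0.94 -0.47]
to [-31.0, 150.0, 165.0] tool delta [ -1.9 209.3  31.7] rows@30: 7
to [-31.0, 150.0, 92.0] tool delta [-10.4 -10.1  71.5] rows@30: 3
```

Call:
carry_out(series=[[[0,20,3],-1.3],[[0,30,4],0],[[0,32,5],0],[[0,32,5],0],[[0,32,5],0],[[0,30,5],0],[[0,20,3],0],[[0,6,1],0],[[0,0,0],0]])

```text
clock: 45.62
position: [0.6219, 0.1785, 0.1632]
ee_rot: [0.029, 0.868, 0.487, 0.091]
contact_force: [0.0, 0.1, -0.4]
width: -0.0001
```

```bash
python3 go.py -31 148 92
```

```text
t 45.62 corner [[-24.8 137.4]] z 163.2 yaw err 0.7 tilt 11.0 F(corner) [-0.   0.1 -0.4] w -0.1
  zaxis corner x,y (deg) [8.13 7.31] q [ 0.17  0.33  1.62  0.01  1.   -0.86]
to [-31.0, 148.0, 92.0] tool delta [  1.1 -16.4  70.3] rows@30: 3
```

Call:
carry_out(series=[[[3,-5,16],-0.7],[[1,-5,22],0],[[0,-4,20],0],[[0,-2,10],0],[[0,0,0],0]])

```text
clock: 46.03
position: [0.6177, 0.1897, 0.0942]
ee_rot: [0.029, 0.866, 0.49, 0.09]
contact_force: [0.1, -0.4, -0.9]
width: 0.0004
```

```bash
python3 go.py -31 140 89 -31 92 79
```

```text
t 46.03 corner [[-34.1 145.1]] z 94.2 yaw err 0.31 tilt 10.87 F(corner) [ 0.3 -0.3 -0.9] w 0.4
  zaxis corner x,y (deg) [8.04 7.22] q [ 0.19  0.39  1.71  0.    0.85 -0.84]
to [-31.0, 140.0, 89.0] tool delta [-5.7  2.4  4.9] rows@30: 1
to [-31.0, 92.0, 79.0] tool delta [-48.9  -0.3   3.8] rows@30: 2
```

Call:
carry_out(series=[[[-9,1,2.5],0],[[-10,1,2],0],[[-10,0,1.5],0],[[-9,0,1.2],0],[[-8,0,1],0],[[-6,0,1],0]])

```text
clock: 46.53
position: [0.5936, 0.1425, 0.0821]
ee_rot: [0.029, 0.866, 0.49, 0.094]
contact_force: [7.4, 17.4, 2.1]
width: -0.0002
```

```bash
python3 st.py
```

```text
t 46.53 corner [[-31.1  92.1]] z 82.1 yaw err 0.21 tilt 11.33 F(corner) [-2.4 18.8  2.1] w -0.2
  zaxis corner x,y (deg) [8.31 7.59] q [ 0.11  0.36  1.81  0.03  0.78 -0.94]
```

Call:
carry_out(series=[[[8,0,0],0],[[14,0,0],0],[[8,0,-15],0],[[4,0,-25],0],[[4,-10,-30],0],[[4,-30,-15],0],[[4,-36,0],0],[[4,-36,0],0],[[0,-36,0],0],[[0,-36,0],0]])

```text
clock: 47.37
position: [0.4577, 0.2831, 0.1547]
ee_rot: [0.033, 0.868, 0.485, 0.102]
contact_force: [0.7, -0.7, -0.2]
width: -0.0002
```

Call:
carry_out(series=[[[0,-25,0],0],[[0,0,0],0],[[0,0,0],0],[[0,0,0],0]])

```text
clock: 47.7
position: [0.4294, 0.3021, 0.1509]
ee_rot: [0.032, 0.866, 0.489, 0.101]
contact_force: [-0.2, 0.8, -1.0]
width: -0.0002
```

```bash
python3 st.py
cat > chk.py <<'E'
from h import *
for nm in ("top","scene"):
    d=manip.get_image(nm);f=d["frame"]
    g=cv2.GaussianBlur(cv2.resize(cv2.cvtColor(f,cv2.COLOR_BGR2GRAY),None,fx=3,fy=3,interpolation=2),(5,5),0)
    th=np.deg2rad(12)
    def W(x,s,h):
        y=-111+s*np.cos(th)-h*np.sin(th);z=51.6+.2126*(-111)+s*np.sin(th)+h*np.cos(th)
        return np.r_[O+UX*x/1e3+UY*y/1e3,z/1e3]
    L=[("w1",-30.7,33,66),("w2",-30.7,99,66),("w3",-30.7,165,66),("s",40.7,23,46)]
    for n,x,s,D in L:
        p=proj(d,W(x,s,40))[0]
        # px per mm in lane axes
        J=np.c_[proj(d,W(x+10,s,40))[0]-p,proj(d,W(x,s+10,40))[0]-p]/10
        r=np.sqrt(abs(np.linalg.det(J)))*D/2
        a=int(p[0]*3-100);b=int(p[1]*3-100);q=g[max(b,0):b+200,max(a,0):a+200]
        k=cv2.HoughCircles(q,3,1,8,param1=120,param2=.3,minRadius=int(r*3*.9),maxRadius=int(r*3*1.12))
        if k is None: print(nm,n,"none");continue
        c=[((np.array(u[:2])+[a,b]+.5)/3-.5) for u in k[0][:8]]
        u=c[0]
        print(nm,n,"pred",p.round(1),"found",u.round(1),"lane dx,ds mm",(np.linalg.solve(J,u-p)).round(1))
    if nm=="top":
        w=cv2.cvtColor(f,cv2.COLOR_BGR2HSV)[195:235,200:235];m=((w[...,0]>12)&(w[...,0]<28)&(w[...,1]>120)).astype(np.uint8)
        M=cv2.moments(m,True);print("brass px",200+M["m10"]/max(M["m00"],1),195+M["m01"]/max(M["m00"],1),M["m00"])
    cv2.imwrite(f"pics/end_{nm}.png",f)
E
python3 chk.py
```

```text
t 47.7 corner [[-253.3  147.6]] z 150.9 yaw err 0.24 tilt 12.14 F(corner) [-0.6  0.6 -1. ] w -0.2
  zaxis corner x,y (deg) [8.94 8.07] q [ 0.53  0.17  1.89 -0.09  0.88 -0.45]
top w1 pred [370.9 222.7] found [370.8 222.5] lane dx,ds mm [0.2 0.4]
top w2 pred [346.4 206.8] found [347.2 205.2] lane dx,ds mm [4.  0.5]
top w3 pred [321.3 190.6] found [321.8 189.2] lane dx,ds mm [3.3 0.8]
top s pred [390.9 197.7] found [392.2 195.8] lane dx,ds mm [ 5.1 -0.4]
brass px 216.88400000000001 215.676 250.0
scene w1 pred [354.9 266.5] found [355.2 265.8] lane dx,ds mm [0.5 2.1]
scene w2 pred [356.4 244.6] found [355.2 266.2] lane dx,ds mm [  0.6 -66.3]
scene w3 pred [357.9 223.4] found [358.2 244.5] lane dx,ds mm [  4.8 -66.8]
scene s pred [381.3 272.1] found [382.5 272.8] lane dx,ds mm [ 3.3 -1.9]
```

```bash
python3 -c "
from rig import manip
print(manip.sign_off())"
```

```text
the job is handed in; nothing more can be done
None
```

I pushed the tray home into the corner, then loaded and seated all four rolls that were there: three wide and one slim. The job is handed in at about 48 s on the robot clock, and it gave no verdict.

**Tray:** it was blocked at about 38 N on the end stop and about 40 N on the fence. In the last overhead picture its near side runs within about 0.2° of the predicted line. I did not measure its distance to the two stops to the millimetre.

**Rolls:** in the last overhead check all four sit within 1 mm of their seated place along the lane. Sideways they are within 5 mm of the lane middle, against a 10 mm limit.

**Brass weight:** it stands where it was, at the same overhead pixel (217,215) as at the start.

**What went wrong or disagreed:**
- **Moved roll before pickup:** one wide roll had moved about 2–3 cm from its first measured place by the time I reached it. I located it again from the wrist camera before gripping it.
- **Third wide roll:** it was found about 22 mm up-slope after I had seated it. I pushed it down again (19 N), and the last overhead check showed it touching the second roll.
- **Scene camera check:** it confirmed the first wide roll and the slim one. In the search windows for the other two it locked onto the neighbouring rolls, so the third wide roll's place rests on the overhead view and the push force.
- **Tool tilt:** pushing left the tool tilted by up to about 12°. I corrected it twice by pushing against the fixed bars.

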